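# Close and latch the sample transport case

## Robot

A 6-joint arm with a two-finger parallel gripper is mounted at the origin on a cart in front of the work surface, level with it; the furniture and walls round the work are solid. World frame = base frame: x ahead of the robot, y to its left, z up, the work surface at z = 0. Lengths are in m, angles in degrees, forces in N, time in s.
With the tool pointing down it reaches from about 0.3 to 0.75 m from the base axis. Payload 8.5 kg.
Tool frame: the origin (TCP) lies on the mounting face of the last link; the fingertips stand 173 mm ahead of it and the grasp point (between the pads) lies 155 mm ahead of it (env.tips_ahead is the distance from the TCP to the fingertips, in m); z points along the fingers, x is the direction in which the jaws open and shut, and the axes are right-handed (so a half turn about z gives the same grasp; the last joint's range is limited). The gripper opens to 85 mm and grips with 20 to 120 N. Pads are 22 mm wide; open, the fingers measure 114 mm over their backs; the gripper's body (76 mm by 85 mm) begins 54 mm behind the grasp point. The pads swing forward as they close: fully open they stand 13 mm farther back than shut.
Start: joints at [-77.825, 21.807, 74.336, -0, 83.858, -12.336], TCP at [0.228, -0.5, 0.405] pointing down, gripper open.
Joint ranges: [-178.18, 178.18], [-50.72, 133.34], [12.68, 142.11], [-81.47, 261.47], [9.98, 163.14], [-165.26, 165.26]. Speed limits (degrees/s): [136.94, 136.94, 180, 180, 180, 180].

## Interface

Orientations are given as a 3x3 rotation matrix whose columns are the frame's x, y, z axes.
In Python, from rig import env gives the robot as it stands. The module is installed in compiled form; this text tells all that it offers.
- The arm moves only by the tool step_arm, never from a script. Its argument "increments" is a list of rows, each an object of numbers: "x", "y", "z": the shift along the tool's x, y, z in cm; "wx", "wy", "wz": the turn, a rotation vector about the tool's x, y, z in rad; "gripper": the finger opening in cm, from 0 to 8.54. A call has 1 to 20 rows; each row shifts and turns the commanded pose from where the row before left it, along the tool's axes as they then stand; what a row does not reach is not made up. A row lasts 1/10 s, in which the tool goes at most 50 mm and 8.59 degrees, less where a joint would pass 70% of its speed; a pose out of reach is approached as far as the arm can. A call with a gripper value outside its range is refused whole. The fingers move at their own pace and stop on an object; "newtons" is the grip in N (left out, the last holds). Time passes only in rows, so rows that do not move let the fingers close. It gives the time, the measured TCP pose, the force and the opening at its end, in the units of the state.
- env.observe(): the state, without advancing time (a new reading comes with each control period).
- env.get_image(name): name is "side" or "top"; returns a dict with "color" (420x560x3 uint8, blue, green, red), "camera_matrix" (3x3 intrinsics, pixels), "rvec" (rotation vector, rad) and "tvec" (3), from world to camera coordinates, as OpenCV has them. Camera axes: x right, y down, z forward; pixel columns grow to the right and rows downward; lengths in m; the calibration is good to about 2 mm. A picture is of the moment at which its call begins. There is no depth.
- env.close_job(): hands the job in, once; it reports no verdict.
The state is a dict: "time_s": time; "q": joint angles; "qvel": joint speeds; "joint_efforts": joint torques, N m; "position": TCP position; "tool_rot": TCP orientation; "ft_force": force on the tool from outside, world axes, zero at the start; "wrist_torque": the same for the moment, N m; "grip_width": finger opening in m.
Only numpy, scipy, OpenCV 4.12 (cv2) and the standard library are available. Lean on these libraries where they do the work, as an engineer would, in place of code of your own. Each camera call takes 0.05 s, during which the arm holds its last target. There are 200 camera calls.

## Task

Slide the clear cover of the blue sample case fully shut, hook the latch's wire loop down behind the steel keeper on the cover, then push the red-tipped lever over past its toggle point and on down until it sits snugly on the rubber dome of its stop and stays there. The stop is set to a different height on every case, so feel for it: do not press the lever hard onto it, do not jam the loop down on top of the keeper, and leave the carrier, marker and mouse beside the case where they are.

Things in the scene. Friction and masses are not known exactly. Their poses are not given: they have to be found in the camera images.
- case: Blue sample case, 130 (x) x 300 (y) x 100 mm high, fixed to the bench; origin under its centre, y along its length. The +y end has a fixed deck (y 32 to 150 mm, top z 100 mm) with the latch; a clear cover slides along +y to shut. All latch parts lie on x = 0 of the case; lever and loop turn about axes parallel to the case's x.
- cover (a joint): Slide of the clear cover in m: 0 = fully shut (hard stop), grows up to 0.06 as it stands open towards the case's -y. Needs about 2.5 N to slide and stays where it is left.
- rib (a point): Middle of the grey upright rib on the cover's -y end, by which it is pushed shut: 70 (x) x 12 (y) x 34 mm high; this point lies 18 mm above the rib's foot and 17 mm above cover top (cover top is at case z 99 mm).
- keeper: Steel hook, 18 mm wide, on the cover; axes as the case's. Origin = keeper_seat. The post (y +2.5 to +10.5 mm) takes the pull of the loop bar; the lip reaches out to y = -4.5 mm, underside 3.5 and top 8.5 mm above the origin; the foot's top is 4.5 mm below it, y -14 to +10 mm. The bar must come down on the -y side of the lip and then be drawn to +y under it.
- keeper_seat (a point): Where the centre of the loop's cross-bar lies when hooked and tight: 14 mm above the deck, and with the cover shut 57 mm to the -y side of the lever axis, at the same height.
- loop: Wire loop, 36 mm wide: two 5 mm arms joined at the far end by a round cross-bar along x (origin: the bar's centre), with an upright red tab. Its y axis points back to its hinge, 75 mm from the bar, on the lever's crank; z is square to its plane, up along the tab. Stiff hinge: keeps its angle to the lever, so rises with it unless held under the lip. Spring barrels let it stretch up to 9 mm at 6 N per mm.
- loop_bar (a point): Centre of the loop's round cross-bar (5 mm thick). Only with the lever near its forward stop (joint below about 0.1) does it reach far enough to pass down behind the keeper's lip (3 mm to spare at 0): pull the tab away from the lever, or push the handle, to bring the lever there (about 8 N at the tab).
- loop_tab (a point): Grip point in the red tab on the loop: the tab is 12 mm (along x) by 10 mm, stands from the loop's plane to 35 mm above it, 18 mm beyond the cross-bar; this point is 26 mm above the loop's plane. Pinch it from above along the case's x; it may turn between the pads.
- lever (a joint): Turn of the latch lever, rad: 0 = forward stop (handle nearly upright, leaning 0.05 towards the keeper), grows as it swings over to +y; 1.37 = dead point of the hooked latch; the stop is met between 1.45 and 1.66 (level at 1.62). Stiff: stays where it is left (0.18 N m friction) and does not snap down by itself. The hooked loop pulls from about 0.6 on, up to 24 N.
- lever_axis (a point): Point on the lever's axis at x = 0 of the case, 75 mm to +y of its centre, 114 mm above the bench. The loop's hinge is on the lever's crank, 22 mm from this axis; at lever joint 0 the crank stands 0.20 rad from upright towards +y.
- lever_handle: The lever's handle with its red tip: steel bar 18 mm wide, 6 mm thick, red paddle 26 mm wide, 7 mm thick, reaching 71 mm from the lever axis. Origin on the lever axis; axes equal the case's when the lever joint is 0.
- lever_push (a point): Centre of the red paddle's push face (the face towards the keeper when the handle is up, the upper face when it lies down), 58 mm from the lever axis.
- lever_rest: Stop for the lever: black block, 24 x 18 x 4 mm, on the deck 56 mm to +y of the lever axis, origin under its centre. It carries a black rubber dome (15 mm wide) on a screw stem set at an unknown height: top 9 to 20.5 mm above this origin. The red paddle's underside meets the dome, which gives 1 mm per 15 N; under 15 N is safe, some 5 N is snug.
- loose_carrier: White tube carrier, 32 x 188 x 78 mm, standing loose behind the case; a bystander.
- loose_marker: Black-and-white marker pen, 116 mm long, lying loose in front of the case; a bystander.
- loose_mouse: Black computer mouse, 62 x 112 x 35 mm, lying loose in front of the case; a bystander.

How it is judged (in metres and radians):
On the way, in this order (a step that is already met when the one before it is completed fails the run):
1. the cover is fully shut (within 2 mm) (value of joint cover below 0.002 m), for 0.2 s.
2. the loop's bar is down behind the keeper's lip (z of loop_bar in the frame of keeper below 0.003 m and y of loop_bar in the frame of keeper between -0.013 and 0.003 m and value of joint cover below 0.002 m), for 0.2 s.
3. the lever sits past its toggle point on its rubber stop, with the loop hooked (value of joint lever above 1.41 rad and contact force between lever_handle and lever_rest above 0.3 N and distance between loop_bar and keeper_seat below 0.004 m), for 0.2 s.
At the end, for the whole second after the job is handed in: The cover is shut within 2 mm, the loop's bar lies under the keeper's lip within 4 mm of its seat, and the lever is past its toggle point (joint above 1.41) and touches its rubber stop (over 0.3 N), all at rest (all of step 3 and value of joint cover below 0.002 m and linear speed of loop below 0.01 m/s).
It fails at once if the loop is jammed against the keeper with more than 20 N while the lever is still up (contact force between loop and keeper above 20 N and value of joint lever below 0.8 rad).
It fails at once if the lever is pressed onto its stop with more than 15 N (contact force between lever_handle and lever_rest above 15 N).
It fails at once if a bystander is moved more than 2 cm (distance of any of loose_carrier, loose_marker, loose_mouse from where it was at the start of the episode above 0.02 m).
It also fails if it takes over 61 s, if anything falls off the work surface, if the arm or the gripper's body presses on something with over 40 N, if the wrist force passes 120 N, or if a joint passes its speed limit or range.

## Working session

There is one attempt and no reset: what is moved stays moved. The work goes in short steps, Python scripts to look and compute and a tool call to move; the robot and the scene stay as the last step left them, time stands still between calls to the robot, and variables do not carry over. Pictures are saved under pics/ and viewed, about 8 in all and at most 12, crops included, and the job is handed in when it is done.

Besides the shell and the picture viewer there is one more tool, called after ">>>" by a JSON object that holds its "op" and its "data". step_arm: Moves the arm, as the interface text tells. Its arguments: {"type":"object","properties":{"increments":{"type":"array"},"newtons":{"type":"number"}},"required":["increments"]}

```bash
mkdir -p pics && cat > h.py <<'E'
import numpy as np, cv2
from rig import env
def cam(n):
    d=env.get_image(n); R=cv2.Rodrigues(np.array(d["rvec"],float))[0]; t=np.array(d["tvec"],float).ravel()
    return d["color"],np.array(d["camera_matrix"],float),R,t
def ray(K,R,t,u,v):
    d=R.T@np.linalg.inv(K)@np.array([u,v,1.]); return -R.T@t,d/np.linalg.norm(d)
def onz(c,u,v,z):
    o,d=ray(*c[1:],u,v); return o+d*(z-o[2])/d[2]
def tri(a,pa,b,pb):
    o1,d1=ray(*a[1:],*pa);o2,d2=ray(*b[1:],*pb)
    s=np.linalg.lstsq(np.c_[d1,-d2],o2-o1,rcond=None)[0]
    p,q=o1+d1*s[0],o2+d2*s[1]; return (p+q)/2,np.linalg.norm(p-q)
def proj(c,P):
    return cv2.projectPoints(np.array(P,float).reshape(-1,3),cv2.Rodrigues(c[2])[0],c[3],c[1],None)[0].reshape(-1,2)
E
python3 - <<'E'
from h import *
np.set_printoptions(precision=3,suppress=True)
for n in("side","top"):
    c=cam(n);cv2.imwrite(f"pics/{n}0.png",c[0]);print(n,-c[2].T@c[3],c[2][2],c[1][0,0])
print(env.observe(),env.tips_ahead)
E
```

```text
side [0.423 0.675 0.674] [ 0.17  -0.748 -0.641] 429.28593939869336
top [0.492 0.01  0.97 ] [ 0.097  0.008 -0.995] 409.22628915002485
{'time_s': 0.1, 'q': array([-77.825,  21.835,  74.378,  -0.   ,  83.858, -12.336]), 'qvel': array([-0.02 , -0.081, -0.133, -0.04 , -0.089,  0.037]), 'joint_efforts': array([  0.004, -44.922, -23.166,  -0.   ,   0.004,   0.   ]), 'position': array([ 0.228, -0.5  ,  0.404]), 'tool_rot': array([[ 0.415, -0.91 , -0.   ],
       [-0.91 , -0.415,  0.001],
       [-0.001, -0.   , -1.   ]]), 'ft_force': array([-0.004,  0.153,  0.57 ]), 'wrist_torque': array([ 0.004, -0.051,  0.02 ]), 'grip_width': 0.0852014919258563} 0.1734
```

View pics/side0.png

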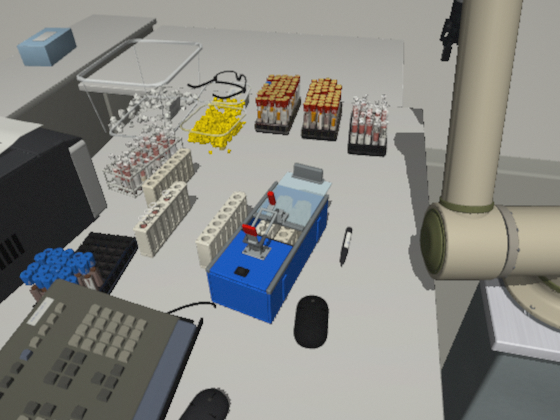

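View pics/top0.png

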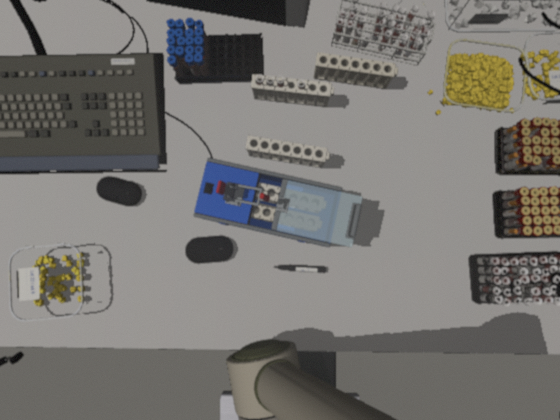

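The side view shows the case at about (270,245), the lever tip at (249,229), the loop tab at (271,197) and the rib at (307,173). The top view shows the case running from (200,190) to (360,215), with its +y end on the left. The carrier is at (288,150), the marker at (300,268) and the mouse at (209,249).

```bash
python3 - <<'E'
from h import *
a=cv2.imread("pics/side0.png")[155:320,190:350];b=cv2.imread("pics/top0.png")[145:255,185:385]
A=cv2.resize(a,None,fx=3.6,fy=3.6,interpolation=cv2.INTER_CUBIC)
cv2.imwrite("pics/s0c.png",A);cv2.imwrite("pics/t0c.png",cv2.resize(b,None,fx=4,fy=4,interpolation=cv2.INTER_CUBIC))
c=cam("top");s=cam("side")
for n,k in(("top",c),("side",s)):
    h=cv2.cvtColor(k[0],cv2.COLOR_BGR2HSV)
    bl=cv2.inRange(h,(105,150,60),(130,255,255));
    cn=max(cv2.findContours(bl,0,2)[0],key=cv2.contourArea);print(n,"blue",cv2.minAreaRect(cn),cv2.approxPolyDP(cn,4,True).reshape(-1,2).tolist())
    r=cv2.inRange(h,(0,150,90),(6,255,255))|cv2.inRange(h,(174,150,90),(180,255,255))
    m,_,st,ce=cv2.connectedComponentsWithStats(r)
    print([(st[i].tolist(),ce[i].round(1).tolist()) for i in range(1,m) if 190<ce[i][0]<350 and 150<ce[i][1]<300 and st[i][4]>3])
E
```

```text
top blue ((226.69015502929688, 192.19180297851562), (52.049190521240234, 50.78947067260742), 13.240518569946289) [[208, 163], [196, 211], [246, 222], [250, 206], [225, 205], [214, 187], [218, 178], [255, 185], [257, 174]]
[([261, 194, 3, 4, 10], [261.8, 195.5])]
side blue ((266.70367431640625, 249.13917541503906), (79.23096466064453, 143.1241912841797), 29.445430755615234) [[327, 201], [270, 295], [265, 289], [292, 246], [266, 238], [263, 244], [272, 248], [260, 260], [241, 253], [247, 244], [241, 230], [208, 273], [212, 300], [271, 322], [325, 226]]
[([267, 191, 8, 14, 72], [271.0, 197.2]), ([242, 224, 15, 12, 109], [249.2, 229.5])]
```

View pics/s0c.png

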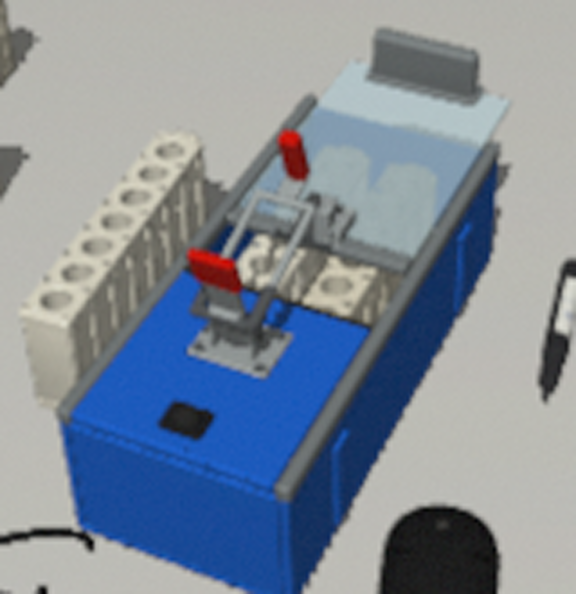

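View pics/t0c.png

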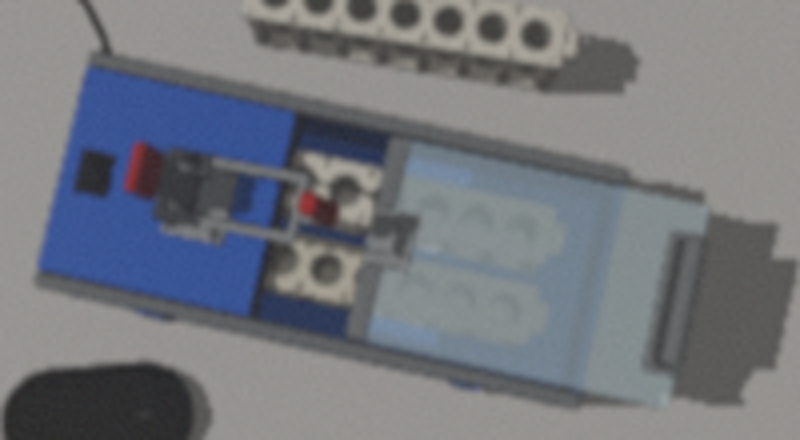

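```bash
cat >> h.py <<'E'
np.set_printoptions(precision=4,suppress=True)
E
python3 - <<'E'
from h import *
c=cam("top");s=cam("side")
f=lambda x,y:((x+.5)/4-.5+185,(y+.5)/4-.5+145)
g=lambda x,y:((x+.5)/3.6-.5+190,(y+.5)/3.6-.5+155)
# top-plane corners of +y end
P={k:onz(c,*f(*v),.1) for k,v in dict(A=(93,55),B=(37,280),railA=(625,172),railB=(580,402),stop=(95,172)).items()}
P|={k:onz(s,*g(*v),.1) for k,v in dict(sA=(65,415),sB=(285,495),srA=(312,98),srB=(495,148),sstop=(187,420)).items()}
for k,v in P.items():print(k,v)
print("rib top",tri(c,f(683,300),s,g(425,52)))
print("tab top",tri(c,f(313,203),s,g(290,138)))
print("paddle top", tri(c,f(140,167),s,g(215,262)))
print("keeper",tri(c,f(395,235),s,g(330,215)))
E
```

```text
A [0.6769 0.1816 0.1   ]
B [0.5547 0.2081 0.1   ]
railA [ 0.6158 -0.1057  0.1   ]
railB [ 0.4929 -0.0816  0.1   ]
stop [0.6131 0.1787 0.1   ]
sA [0.6719 0.1893 0.1   ]
sB [0.5519 0.2162 0.1   ]
srA [ 0.6115 -0.1     0.1   ]
srB [ 0.4909 -0.0719  0.1   ]
sstop [0.6111 0.1799 0.1   ]
rib top (array([ 0.5456, -0.1326,  0.1225]), np.float64(0.0008801279777027689))
tab top (array([0.5863, 0.056 , 0.1882]), np.float64(0.0010331642044395994))
paddle top (array([0.6042, 0.142 , 0.174 ]), np.float64(0.002647137255082856))
keeper (array([0.5771, 0.0167, 0.1055]), np.float64(0.0060944559999793315))
```

>>> {"op": "step_arm", "data": {"increments": [{"wz":-0.1335,"gripper":0},{"wz":-0.1335},{"wz":-0.1335},{"wz":-0.1335},{"wz":-0.1335},{"wz":-0.1335},{"wz":-0.1335},{"x":2.33,"y":-3.85},{"x":2.33,"y":-3.85},{"x":2.33,"y":-3.85},{"x":2.33,"y":-3.85},{"x":2.33,"y":-3.85},{"x":2.33,"y":-3.85},{"x":2.33,"y":-3.85},{"x":2.33,"y":-3.85},{"x":2.33,"y":-3.85},{"x":2.33,"y":-3.85}], "newtons": 40}}

```text
invalid input at $.increments[0]: expected keys x, y, z, wx, wy, wz, gripper
```

```bash
cat >> h.py <<'E'
C=np.array([.584,.052,0]);CX=np.array([.978,-.208,0]);CY=np.array([.208,.978,0])
def cs(P):
    d=np.asarray(P)-C; return np.array([d@CX,d@CY,d[2]])*1000
def wd(x,y,z): return C+CX*x/1000+CY*y/1000+np.array([0,0,z/1000])
def st():
    o=env.observe(); R=o["tool_rot"];f=o["ft_force"]
    tip=o["position"]+R[:,2]*env.tips_ahead; gp=o["position"]+R[:,2]*.155
    print("t",o["time_s"],"tip",cs(tip),"grasp",cs(gp),"F case",f@CX,f@CY,f[2],"w",o["grip_width"],"toolx",R[:,0],"z",R[:,2])
E
python3 -c "
from h import *
st()"
```

```text
t 0.3 tip [-233.1332 -614.2036  231.1268] grasp [-233.1297 -614.2109  249.5268] F case -0.09300758062813613 -0.171570151966094 0.5566511223743938 w 0.08551214432829443 toolx [ 0.4148 -0.9099 -0.0004] z [-0.0001  0.0004 -1.    ]
```

>>> {"op": "step_arm", "data": {"increments": [{"x":0,"y":0,"z":0,"wx":0,"wy":0,"wz":-0.1335,"gripper":0},{"x":0,"y":0,"z":0,"wx":0,"wy":0,"wz":-0.1335,"gripper":0},{"x":0,"y":0,"z":0,"wx":0,"wy":0,"wz":-0.1335,"gripper":0},{"x":0,"y":0,"z":0,"wx":0,"wy":0,"wz":-0.1335,"gripper":0},{"x":0,"y":0,"z":0,"wx":0,"wy":0,"wz":-0.1335,"gripper":0},{"x":0,"y":0,"z":0,"wx":0,"wy":0,"wz":-0.1335,"gripper":0},{"x":0,"y":0,"z":0,"wx":0,"wy":0,"wz":-0.1335,"gripper":0},{"x":2.33,"y":-3.85,"z":0,"wx":0,"wy":0,"wz":0,"gripper":0},{"x":2.33,"y":-3.85,"z":0,"wx":0,"wy":0,"wz":0,"gripper":0},{"x":2.33,"y":-3.85,"z":0,"wx":0,"wy":0,"wz":0,"gripper":0},{"x":2.33,"y":-3.85,"z":0,"wx":0,"wy":0,"wz":0,"gripper":0},{"x":2.33,"y":-3.85,"z":0,"wx":0,"wy":0,"wz":0,"gripper":0},{"x":2.33,"y":-3.85,"z":0,"wx":0,"wy":0,"wz":0,"gripper":0},{"x":2.33,"y":-3.85,"z":0,"wx":0,"wy":0,"wz":0,"gripper":0},{"x":2.33,"y":-3.85,"z":0,"wx":0,"wy":0,"wz":0,"gripper":0},{"x":2.33,"y":-3.85,"z":0,"wx":0,"wy":0,"wz":0,"gripper":0},{"x":2.33,"y":-3.85,"z":0,"wx":0,"wy":0,"wz":0,"gripper":0},{"x":0,"y":0,"z":0,"wx":0,"wy":0,"wz":0,"gripper":0}], "newtons": 40}}

```text
time_s: 2.1
position: [0.5381, -0.1684, 0.4044]
tool_rot: [[0.979, -0.202, 0.001], [-0.202, -0.979, 0.001], [0.0, -0.001, -1.0]]
ft_force: [-0.4, -1.1, -0.3]
grip_width: -0.0
```

```bash
python3 -c "
from h import *
st()"
```

```text
t 2.1 tip [   0.995  -224.8711  230.9842] grasp [   0.9893 -224.8906  249.3842] F case -0.1863040718176499 -1.1291221500503068 -0.2939644259210409 w -1.5141328992889178e-05 toolx [ 0.9794 -0.2018  0.0003] z [ 0.0005  0.001  -1.    ]
```

>>> {"op": "step_arm", "data": {"increments": [{"x":0,"y":0,"z":4.1,"wx":0,"wy":0,"wz":0,"gripper":0},{"x":0,"y":0,"z":4.1,"wx":0,"wy":0,"wz":0,"gripper":0},{"x":0,"y":0,"z":4.1,"wx":0,"wy":0,"wz":0,"gripper":0},{"x":0,"y":0,"z":0,"wx":0,"wy":0,"wz":0,"gripper":0},{"x":0,"y":-0.8,"z":0,"wx":0,"wy":0,"wz":0,"gripper":0},{"x":0,"y":-0.8,"z":0,"wx":0,"wy":0,"wz":0,"gripper":0},{"x":0,"y":-0.8,"z":0,"wx":0,"wy":0,"wz":0,"gripper":0},{"x":0,"y":-0.8,"z":0,"wx":0,"wy":0,"wz":0,"gripper":0},{"x":0,"y":-0.8,"z":0,"wx":0,"wy":0,"wz":0,"gripper":0},{"x":0,"y":-0.8,"z":0,"wx":0,"wy":0,"wz":0,"gripper":0},{"x":0,"y":0,"z":0,"wx":0,"wy":0,"wz":0,"gripper":0}]}}

```text
time_s: 3.2
position: [0.5459, -0.1239, 0.2818]
tool_rot: [[0.979, -0.206, -0.0], [-0.206, -0.979, 0.001], [-0.0, -0.001, -1.0]]
ft_force: [-0.2, -0.2, -0.6]
grip_width: 0.0002
```

```bash
python3 - <<'E'
from h import *
st()
c=cam("top");s=cam("side")
a=s[0][155:320,190:350];b=c[0][145:255,185:385]
A=cv2.resize(a,(400,412),interpolation=2);B=cv2.resize(b,(400,220),interpolation=2)
o=np.zeros((412,800,3),np.uint8);o[:,:400]=A;o[:220,400:]=B;cv2.imwrite("pics/p1.png",o)
E
```

```text
t 3.2 tip [  -0.7195 -179.8504  108.4237] grasp [  -0.7166 -179.8605  126.8237] F case -0.19116334252880424 -0.27350537491118515 -0.608847354873496 w 0.00022458589330749565 toolx [ 0.9786 -0.2059 -0.0002] z [-0.      0.0006 -1.    ]
```

View pics/p1.png

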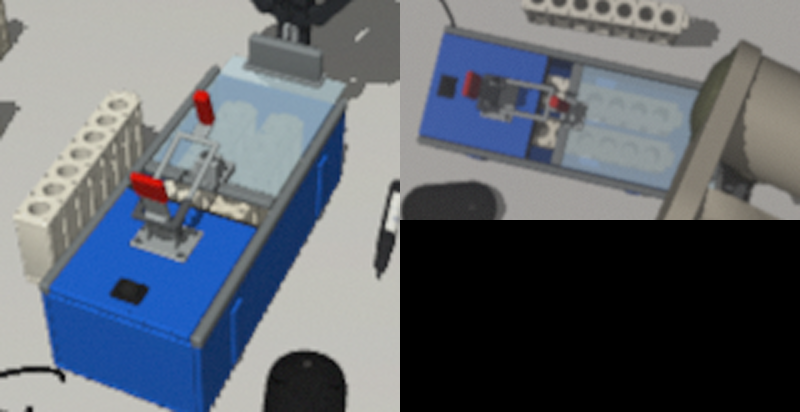

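The cover is part shut, with the fingers behind the rib (about (285,60) in the side half). A gap of roughly 25 mm is still open.

>>> {"op": "step_arm", "data": {"increments": [{"x":0,"y":-0.4,"z":0,"wx":0,"wy":0,"wz":0,"gripper":0},{"x":0,"y":-0.4,"z":0,"wx":0,"wy":0,"wz":0,"gripper":0},{"x":0,"y":-0.4,"z":0,"wx":0,"wy":0,"wz":0,"gripper":0},{"x":0,"y":-0.4,"z":0,"wx":0,"wy":0,"wz":0,"gripper":0},{"x":0,"y":-0.2,"z":0,"wx":0,"wy":0,"wz":0,"gripper":0}]}}

```text
time_s: 3.8
position: [0.5495, -0.107, 0.2815]
tool_rot: [[0.978, -0.207, -0.001], [-0.207, -0.978, 0.0], [-0.001, -0.0, -1.0]]
ft_force: [-1.5, -2.7, -1.9]
grip_width: -0.0002
```

>>> {"op": "step_arm", "data": {"increments": [{"x":0,"y":-0.2,"z":0,"wx":0,"wy":0,"wz":0,"gripper":0},{"x":0,"y":-0.2,"z":0,"wx":0,"wy":0,"wz":0,"gripper":0}]}}

```text
time_s: 4.0
position: [0.5503, -0.1034, 0.2816]
tool_rot: [[0.978, -0.207, -0.0], [-0.207, -0.978, 0.0], [-0.0, 0.0, -1.0]]
ft_force: [-1.5, -1.8, -1.7]
grip_width: -0.0002
```

>>> {"op": "step_arm", "data": {"increments": [{"x":0,"y":-0.1,"z":0,"wx":0,"wy":0,"wz":0,"gripper":0},{"x":0,"y":-0.1,"z":0,"wx":0,"wy":0,"wz":0,"gripper":0}]}}

```text
time_s: 4.2
position: [0.5507, -0.1015, 0.2817]
tool_rot: [[0.978, -0.207, -0.0], [-0.207, -0.978, 0.0], [-0.0, 0.0, -1.0]]
ft_force: [-2.2, -2.1, -2.7]
grip_width: 0.0003
```

>>> {"op": "step_arm", "data": {"increments": [{"x":0,"y":-0.15,"z":0,"wx":0,"wy":0,"wz":0,"gripper":0},{"x":0,"y":-0.15,"z":0,"wx":0,"wy":0,"wz":0,"gripper":0}]}}

```text
time_s: 4.4
position: [0.5513, -0.0986, 0.2817]
tool_rot: [[0.978, -0.207, -0.0], [-0.207, -0.978, -0.0], [-0.0, 0.0, -1.0]]
ft_force: [-3.6, -9.6, -0.7]
grip_width: 0.0
```

>>> {"op": "step_arm", "data": {"increments": [{"x":0,"y":-0.15,"z":0,"wx":0,"wy":0,"wz":0,"gripper":0},{"x":0,"y":-0.15,"z":0,"wx":0,"wy":0,"wz":0,"gripper":0}]}}

```text
time_s: 4.6
position: [0.5516, -0.0975, 0.2819]
tool_rot: [[0.978, -0.207, -0.002], [-0.207, -0.978, -0.006], [-0.0, 0.006, -1.0]]
ft_force: [-9.3, -23.4, -1.2]
grip_width: 0.0002
```

>>> {"op": "step_arm", "data": {"increments": [{"x":0,"y":-0.1,"z":0,"wx":0,"wy":0,"wz":0,"gripper":0},{"x":0,"y":-0.1,"z":0,"wx":0,"wy":0,"wz":0,"gripper":0}]}}

```text
time_s: 4.8
position: [0.5519, -0.0969, 0.2819]
tool_rot: [[0.978, -0.207, -0.003], [-0.207, -0.978, -0.009], [-0.001, 0.009, -1.0]]
ft_force: [-11.8, -31.2, -1.3]
grip_width: 0.0001
```

>>> {"op": "step_arm", "data": {"increments": [{"x":0,"y":0.8,"z":0,"wx":0,"wy":0,"wz":0,"gripper":0},{"x":0,"y":0.8,"z":-2,"wx":0,"wy":0,"wz":0,"gripper":2},{"x":0,"y":0,"z":-5,"wx":0,"wy":0,"wz":0,"gripper":4.5},{"x":0,"y":0,"z":-5,"wx":0,"wy":0,"wz":0,"gripper":4.5},{"x":0,"y":-2.5,"z":0,"wx":0,"wy":0,"wz":0,"gripper":4.5},{"x":0,"y":-4,"z":0,"wx":0,"wy":0,"wz":0,"gripper":4.5},{"x":0,"y":-4,"z":0,"wx":0,"wy":0,"wz":0,"gripper":4.5},{"x":0,"y":-4,"z":0,"wx":0,"wy":0,"wz":0,"gripper":4.5},{"x":0,"y":-2.2,"z":0,"wx":0,"wy":0,"wz":0,"gripper":4.5},{"x":0,"y":0,"z":0,"wx":0,"wy":0,"wz":0,"gripper":4.5},{"x":0,"y":0,"z":0,"wx":0,"wy":0,"wz":0,"gripper":4.5}]}}

```text
time_s: 5.9
position: [0.5836, 0.0542, 0.4019]
tool_rot: [[0.979, -0.206, 0.0], [-0.206, -0.979, 0.0], [0.0, -0.0, -1.0]]
ft_force: [0.8, -0.2, -0.5]
grip_width: 0.0451
```

```bash
python3 - <<'E'
from h import *
st()
s=cam("side");c=cam("top")
a=s[0][155:305,190:350]
A=cv2.resize(a,(640,600),interpolation=2);cv2.imwrite("pics/p2.png",A)
h=cv2.cvtColor(s[0],cv2.COLOR_BGR2HSV)
r=cv2.inRange(h,(0,150,90),(6,255,255))|cv2.inRange(h,(174,150,90),(180,255,255))
m,_,sx,ce=cv2.connectedComponentsWithStats(r)
print([(sx[i].tolist(),ce[i].round(1).tolist()) for i in range(1,m) if 190<ce[i][0]<350 and 150<ce[i][1]<300 and sx[i][4]>3])
print("pred tab pt/top, seat shut, lever tip",proj(s,[wd(0,1,180),wd(0,3,189),wd(0,18,114),wd(0,95,182)]))
E
```

```text
t 5.9 tip [ -0.7884   2.1507 228.4658] grasp [ -0.7964   2.1445 246.8658] F case 0.7962162371026286 -0.016619741697540828 -0.4506106442462185 w 0.04507042828005869 toolx [ 0.9786 -0.206   0.0004] z [ 0.0005  0.0002 -1.    ]
[([267, 191, 8, 14, 75], [270.9, 197.1]), ([242, 224, 15, 12, 107], [249.1, 229.6])]
pred tab pt/top, seat shut, lever tip [[271.4968 195.5741]
 [270.9207 192.3538]
 [268.5822 227.1666]
 [248.1398 224.9885]]
```

View pics/p2.png

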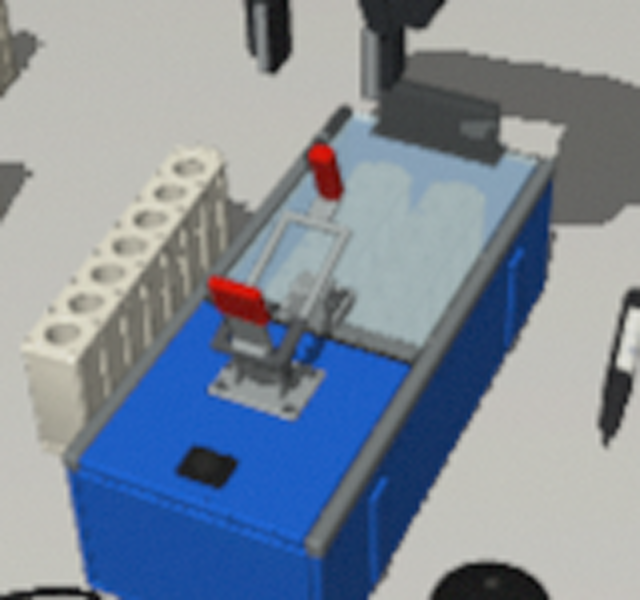

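The cover is now shut: its front edge meets the deck at about (390,345). The tab runs from (320,148) to (332,195), where I predicted it. Next I go down and grip it.

>>> {"op": "step_arm", "data": {"increments": [{"x":0.1,"y":0.1,"z":3,"wx":0,"wy":0,"wz":0,"gripper":4.5},{"x":0,"y":0,"z":2.5,"wx":0,"wy":0,"wz":0,"gripper":4.5},{"x":0,"y":0,"z":1,"wx":0,"wy":0,"wz":0,"gripper":4.5},{"x":0,"y":0,"z":0,"wx":0,"wy":0,"wz":0,"gripper":4.5},{"x":0,"y":0,"z":0,"wx":0,"wy":0,"wz":0,"gripper":0.8},{"x":0,"y":0,"z":0,"wx":0,"wy":0,"wz":0,"gripper":0.8},{"x":0,"y":0,"z":0,"wx":0,"wy":0,"wz":0,"gripper":0.8},{"x":0,"y":0,"z":0,"wx":0,"wy":0,"wz":0,"gripper":0.8},{"x":0,"y":0,"z":0,"wx":0,"wy":0,"wz":0,"gripper":0.8},{"x":0,"y":0,"z":0,"wx":0,"wy":0,"wz":0,"gripper":0.8}], "newtons": 40}}

```text
time_s: 7.0
position: [0.5844, 0.0526, 0.3373]
tool_rot: [[0.978, -0.207, 0.001], [-0.207, -0.978, -0.001], [0.001, 0.001, -1.0]]
ft_force: [-2.0, -4.2, 6.1]
grip_width: 0.011
```

```bash
python3 -c "
from h import *
st()"
```

```text
t 7.0 tip [  0.5044   0.5498 163.9465] grasp [  0.4827   0.5593 182.3465] F case -1.0417729475115225 -4.540153040049889 6.0684191102429 w 0.011011174009887967 toolx [ 0.9783 -0.2072  0.0012] z [ 0.001  -0.0007 -1.    ]
```

>>> {"op": "step_arm", "data": {"increments": [{"x":0,"y":0.25,"z":0.28,"wx":0,"wy":0,"wz":0,"gripper":0.8},{"x":0,"y":0.24,"z":0.29,"wx":0,"wy":0,"wz":0,"gripper":0.8},{"x":0,"y":0.22,"z":0.31,"wx":0,"wy":0,"wz":0,"gripper":0.8},{"x":0,"y":0.22,"z":0.31,"wx":0,"wy":0,"wz":0,"gripper":0.8},{"x":0,"y":0.2,"z":0.32,"wx":0,"wy":0,"wz":0,"gripper":0.8},{"x":0,"y":0.2,"z":0.32,"wx":0,"wy":0,"wz":0,"gripper":0.8}]}}

```text
time_s: 7.6
position: [0.5817, 0.0406, 0.318]
tool_rot: [[0.978, -0.207, 0.001], [-0.207, -0.978, 0.003], [0.0, -0.003, -1.0]]
ft_force: [3.1, 7.4, 2.5]
grip_width: 0.0113
```

>>> {"op": "step_arm", "data": {"increments": [{"x":0,"y":0.15,"z":0.28,"wx":0,"wy":0,"wz":0,"gripper":0.8}]}}

```text
time_s: 7.7
position: [0.5814, 0.0392, 0.3152]
tool_rot: [[0.978, -0.207, 0.001], [-0.207, -0.978, 0.003], [0.0, -0.003, -1.0]]
ft_force: [1.4, 8.5, 2.7]
grip_width: 0.0108
```

>>> {"op": "step_arm", "data": {"increments": [{"x":0,"y":0.15,"z":0.28,"wx":0,"wy":0,"wz":0,"gripper":0.8}]}}

```text
time_s: 7.8
position: [0.5811, 0.0377, 0.3125]
tool_rot: [[0.978, -0.207, 0.001], [-0.207, -0.978, 0.003], [0.0, -0.003, -1.0]]
ft_force: [1.8, 7.3, 1.8]
grip_width: 0.011
```

```bash
python3 -c "
from h import *
st()
s=cam('side');cv2.imwrite('pics/p3.png',cv2.resize(s[0][155:285,200:340],(800,743),interpolation=2)[:600])
h=cv2.cvtColor(s[0],cv2.COLOR_BGR2HSV)
r=cv2.inRange(h,(0,150,90),(6,255,255))|cv2.inRange(h,(174,150,90),(180,255,255))
m,_,sx,ce=cv2.connectedComponentsWithStats(r)
print([(sx[i].tolist(),ce[i].round(1).tolist()) for i in range(1,m) if 190<ce[i][0]<350 and 150<ce[i][1]<300 and sx[i][4]>3])
print('paddle centre at joint 0,.1,.3:',proj(s,[wd(0,75+64*np.sin(a-.05),114+64*np.cos(a-.05)) for a in(0,.1,.3)]))
"
```

```text
t 7.8 tip [  0.2087 -14.056  139.0691] grasp [  0.2054 -14.1079 157.4691] F case 0.25535509501020104 7.481034974807538 1.842246506324153 w 0.011014833762257521 toolx [ 0.9784 -0.2066  0.0002] z [ 0.0008  0.0027 -1.    ]
[([271, 197, 5, 15, 71], [273.1, 203.8]), ([243, 223, 15, 12, 112], [249.9, 228.4])]
paddle centre at joint 0,.1,.3: [[254.3865 218.7861]
 [252.7282 220.9478]
 [249.4575 226.1115]]
```

View pics/p3.png

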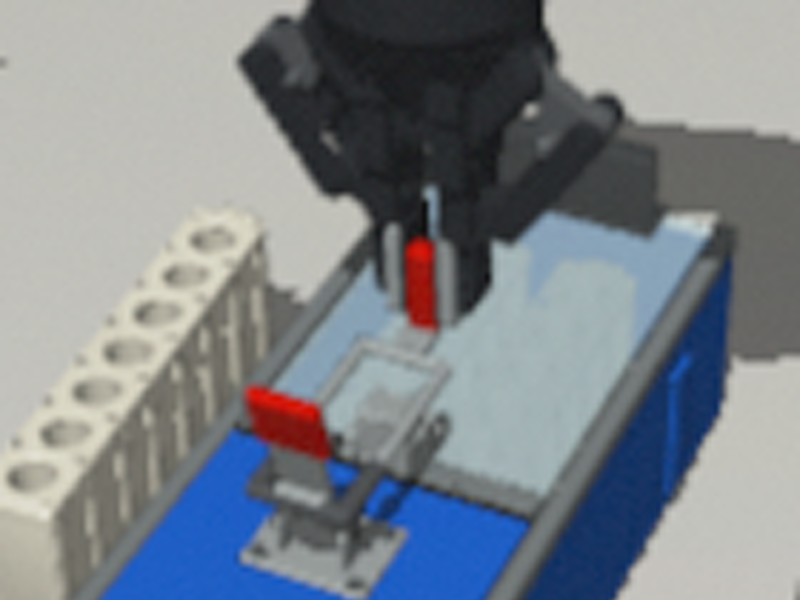

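The tab is held between the pads at (423,285), but the paddle at (288,423) has hardly moved, so most of the motion was the loop turning. I'll pull further towards -y with a firmer grip.

>>> {"op": "step_arm", "data": {"increments": [{"x":0,"y":0.3,"z":0,"wx":0,"wy":0,"wz":0,"gripper":0.6},{"x":0,"y":0.2,"z":0,"wx":0,"wy":0,"wz":0,"gripper":0.6}], "newtons": 80}}

```text
time_s: 8.05
position: [0.5801, 0.0334, 0.3124]
tool_rot: [[0.978, -0.206, 0.001], [-0.206, -0.978, 0.005], [0.0, -0.005, -1.0]]
ft_force: [3.4, 14.3, 2.9]
grip_width: 0.0107
```

```bash
cat >> h.py <<'E'
def reds():
    s=cam('side');h=cv2.cvtColor(s[0],cv2.COLOR_BGR2HSV)
    r=cv2.inRange(h,(0,150,90),(6,255,255))|cv2.inRange(h,(174,150,90),(180,255,255))
    m,_,sx,ce=cv2.connectedComponentsWithStats(r)
    print([(sx[i].tolist(),ce[i].round(1).tolist()) for i in range(1,m) if 190<ce[i][0]<350 and 150<ce[i][1]<300 and sx[i][4]>3]);return s
E
python3 -c "
from h import *
st();s=reds()
for r in(58,64):print(proj(s,[wd(0,75+3.5+r*np.sin(a-.05),114+r*np.cos(a-.05)) for a in(0,.1,.2,.3,.4)]))"
```

```text
t 8.05 tip [  0.0986 -18.1388 139.0508] grasp [  0.0981 -18.2273 157.4505] F case 0.4089070657783105 14.653893606906767 2.9239285049519 w 0.010692621975553509 toolx [ 0.9785 -0.2063  0.    ] z [ 0.001   0.0047 -1.    ]
[([272, 195, 5, 16, 75], [274.0, 202.6]), ([245, 219, 14, 14, 128], [252.0, 225.1])]
[[253.5766 222.6176]
 [252.0726 224.5929]
 [250.5785 226.8249]
 [249.1117 229.2912]
 [247.6901 231.9658]]
[[253.4816 219.9657]
 [251.8126 222.1413]
 [250.1528 224.6056]
 [248.522  227.3339]
 [246.9402 230.2972]]
```

>>> {"op": "step_arm", "data": {"increments": [{"x":0,"y":0.2,"z":0,"wx":0,"wy":0,"wz":0,"gripper":0.6},{"x":0,"y":0,"z":0,"wx":0,"wy":0,"wz":0,"gripper":0.6}]}}

```text
time_s: 8.3
position: [0.5797, 0.0314, 0.3127]
tool_rot: [[0.978, -0.206, 0.001], [-0.206, -0.978, 0.004], [0.0, -0.005, -1.0]]
ft_force: [2.7, 12.4, 3.1]
grip_width: 0.0106
```

```bash
python3 -c "
from h import *
st();s=reds()"
```

```text
t 8.3 tip [  0.1432 -20.2107 139.3345] grasp [  0.1374 -20.2963 157.7343] F case 0.0580929791257196 12.643309880328793 3.106954848435625 w 0.010623236475900424 toolx [ 0.9785 -0.2064  0.0003] z [ 0.0013  0.0045 -1.    ]
[([272, 195, 6, 16, 69], [274.4, 202.0]), ([247, 216, 14, 15, 139], [253.5, 222.7])]
```

>>> {"op": "step_arm", "data": {"increments": [{"x":0,"y":0.04,"z":0.25,"wx":0,"wy":0,"wz":0,"gripper":0.6},{"x":0,"y":0.04,"z":0.25,"wx":0,"wy":0,"wz":0,"gripper":0.6},{"x":0,"y":0.04,"z":0.25,"wx":0,"wy":0,"wz":0,"gripper":0.6},{"x":0,"y":0.03,"z":0.25,"wx":0,"wy":0,"wz":0,"gripper":0.6}]}}

```text
time_s: 8.75
position: [0.5794, 0.0292, 0.3029]
tool_rot: [[0.978, -0.207, 0.001], [-0.207, -0.978, 0.002], [0.001, -0.002, -1.0]]
ft_force: [-0.5, 5.2, 5.5]
grip_width: 0.0105
```

```bash
python3 -c "
from h import *
st();s=reds()"
```

```text
t 8.75 tip [  0.3636 -22.9342 129.5457] grasp [  0.3484 -22.9721 147.9456] F case -1.5853005184488127 4.973241847420393 5.467660151526354 w 0.01049981061765641 toolx [ 0.9784 -0.2067  0.0008] z [ 0.0012  0.0018 -1.    ]
[([273, 198, 5, 16, 77], [275.0, 205.6]), ([248, 215, 13, 15, 142], [254.2, 221.9])]
```

>>> {"op": "step_arm", "data": {"increments": [{"x":0,"y":0.03,"z":0.2,"wx":0,"wy":0,"wz":0,"gripper":0.6},{"x":0,"y":0.0,"z":0.2,"wx":0,"wy":0,"wz":0,"gripper":0.6}]}}

```text
time_s: 9.0
position: [0.5793, 0.0287, 0.2991]
tool_rot: [[0.978, -0.207, 0.001], [-0.207, -0.978, 0.001], [0.001, -0.002, -1.0]]
ft_force: [1.4, 3.4, 6.4]
grip_width: 0.0105
```

>>> {"op": "step_arm", "data": {"increments": [{"x":0,"y":0.0,"z":0.2,"wx":0,"wy":0,"wz":0,"gripper":0.6}]}}

```text
time_s: 9.1
position: [0.5793, 0.0286, 0.2971]
tool_rot: [[0.978, -0.207, 0.001], [-0.207, -0.978, 0.001], [0.001, -0.001, -1.0]]
ft_force: [-0.5, 2.1, 6.2]
grip_width: 0.0106
```

```bash
python3 -c "
from h import *
st();s=reds()"
```

```text
t 9.1 tip [  0.3924 -23.6138 123.6748] grasp [  0.3769 -23.6369 142.0747] F case -0.8839179647785819 1.960628617901954 6.186933951980955 w 0.010588359460855169 toolx [ 0.9784 -0.2068  0.0008] z [ 0.0011  0.0011 -1.    ]
[([273, 200, 5, 16, 78], [275.0, 207.7]), ([248, 215, 13, 15, 142], [254.2, 221.9])]
```

>>> {"op": "step_arm", "data": {"increments": [{"x":0,"y":0.0,"z":0.2,"wx":0,"wy":0,"wz":0,"gripper":0.6},{"x":0,"y":0.0,"z":0.15,"wx":0,"wy":0,"wz":0,"gripper":0.6}]}}

```text
time_s: 9.35
position: [0.5793, 0.0284, 0.2936]
tool_rot: [[0.978, -0.207, 0.001], [-0.207, -0.978, 0.001], [0.001, -0.001, -1.0]]
ft_force: [-0.2, 1.2, 7.0]
grip_width: 0.0104
```

>>> {"op": "step_arm", "data": {"increments": [{"x":0,"y":0.0,"z":0.15,"wx":0,"wy":0,"wz":0,"gripper":0.6}]}}

```text
time_s: 9.45
position: [0.5793, 0.0283, 0.2921]
tool_rot: [[0.978, -0.207, 0.001], [-0.207, -0.978, 0.0], [0.001, -0.001, -1.0]]
ft_force: [-1.3, 1.4, 7.1]
grip_width: 0.0104
```

>>> {"op": "step_arm", "data": {"increments": [{"x":0,"y":0.0,"z":0.1,"wx":0,"wy":0,"wz":0,"gripper":0.6}]}}

```text
time_s: 9.55
position: [0.5793, 0.0283, 0.291]
tool_rot: [[0.978, -0.207, 0.001], [-0.207, -0.978, 0.0], [0.001, -0.0, -1.0]]
ft_force: [-0.5, 1.6, 7.1]
grip_width: 0.0104
```

```bash
python3 -c "
from h import *
st();s=reds();cv2.imwrite('pics/p4.png',cv2.resize(s[0][180:270,215:315],(660,594),interpolation=2))"
```

```text
t 9.55 tip [  0.4464 -24.0698 117.6194] grasp [  0.4319 -24.0786 136.0194] F case -0.7813229089784158 1.4771484652755575 7.055682230725697 w 0.010401698538745398 toolx [ 0.9783 -0.207   0.0008] z [ 0.0009  0.0003 -1.    ]
[([273, 202, 5, 16, 77], [275.0, 209.8]), ([248, 215, 13, 15, 143], [254.2, 222.0])]
```

View pics/p4.png

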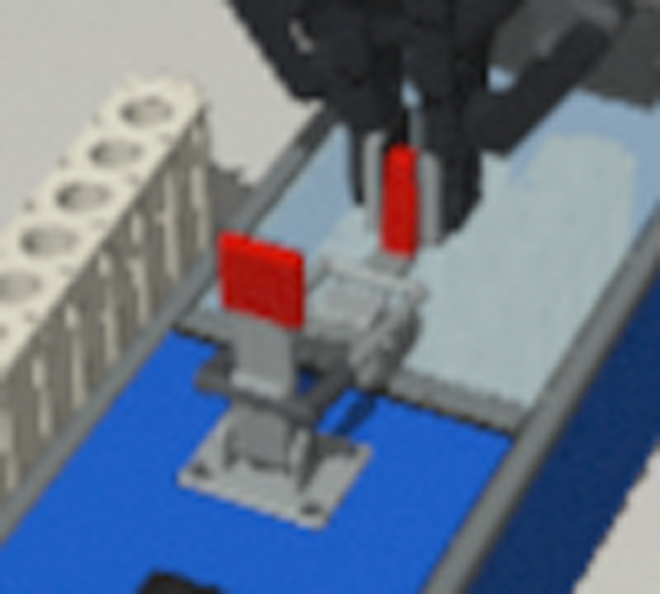

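The bar at (375,283) lies beyond the keeper and looks almost down. Its pixel height will confirm that.

```bash
python3 -c "
from h import *
s=cam('side')
H=np.array([79.4,135.6])
for th in(-8,-12,-14.5,-16.7,-19):
    t=np.radians(th);u=np.array([-np.cos(t),np.sin(t)]);n=np.array([np.sin(t),np.cos(t)])
    b=H+75*u;p=H+93*u+26*n
    print(th,b,p,proj(s,[wd(0,*b),wd(0,*p)]).round(1).tolist())"
```

```text
-8 [  5.1299 125.162 ] [-16.3134 148.4039] [[271.3, 218.9], [275.7, 203.4]]
-12 [  6.0389 120.0066] [-16.9734 141.6961] [[271.1, 221.2], [275.9, 205.9]]
-14.5 [  6.7889 116.8215] [-17.1476 137.4865] [[271.0, 222.6], [276.0, 207.5]]
-16.7 [  7.5633 114.048 ] [-17.1489 133.7789] [[270.9, 223.9], [276.0, 208.9]]
-19 [  8.4861 111.1824] [-16.998  129.9056] [[270.7, 225.3], [276.0, 210.5]]
```

>>> {"op": "step_arm", "data": {"increments": [{"x":0,"y":0.0,"z":0.1,"wx":0,"wy":0,"wz":0,"gripper":0.6},{"x":0,"y":0.0,"z":0,"wx":0,"wy":0,"wz":0,"gripper":0.6}]}}

```text
time_s: 9.85
position: [0.5793, 0.0283, 0.2902]
tool_rot: [[0.978, -0.207, 0.001], [-0.207, -0.978, 0.001], [0.001, -0.001, -1.0]]
ft_force: [0.0, 0.8, 7.1]
grip_width: 0.0105
```

>>> {"op": "step_arm", "data": {"increments": [{"x":0,"y":0.0,"z":0.1,"wx":0,"wy":0,"wz":0,"gripper":0.6},{"x":0,"y":0.0,"z":0,"wx":0,"wy":0,"wz":0,"gripper":0.6}]}}

```text
time_s: 10.05
position: [0.5793, 0.0282, 0.2891]
tool_rot: [[0.978, -0.207, 0.001], [-0.207, -0.978, 0.0], [0.001, -0.0, -1.0]]
ft_force: [-0.5, 1.4, 6.6]
grip_width: 0.0104
```

>>> {"op": "step_arm", "data": {"increments": [{"x":0,"y":0.0,"z":0.1,"wx":0,"wy":0,"wz":0,"gripper":0.6},{"x":0,"y":0.0,"z":0,"wx":0,"wy":0,"wz":0,"gripper":0.6}]}}

```text
time_s: 10.25
position: [0.5793, 0.0282, 0.288]
tool_rot: [[0.978, -0.207, 0.001], [-0.207, -0.978, 0.0], [0.001, -0.0, -1.0]]
ft_force: [-0.7, 0.1, 7.4]
grip_width: 0.011
```

>>> {"op": "step_arm", "data": {"increments": [{"x":0,"y":0.0,"z":0.07,"wx":0,"wy":0,"wz":0,"gripper":0.6},{"x":0,"y":0.0,"z":0,"wx":0,"wy":0,"wz":0,"gripper":0.6}]}}

```text
time_s: 10.45
position: [0.5793, 0.0282, 0.2875]
tool_rot: [[0.978, -0.207, 0.001], [-0.207, -0.978, 0.0], [0.001, -0.001, -1.0]]
ft_force: [-1.1, 0.1, 7.1]
grip_width: 0.0105
```

>>> {"op": "step_arm", "data": {"increments": [{"x":0,"y":0.0,"z":0.08,"wx":0,"wy":0,"wz":0,"gripper":0.6},{"x":0,"y":0.0,"z":0,"wx":0,"wy":0,"wz":0,"gripper":0.6}]}}

```text
time_s: 10.65
position: [0.5793, 0.0282, 0.2869]
tool_rot: [[0.978, -0.207, 0.001], [-0.207, -0.978, 0.0], [0.001, -0.001, -1.0]]
ft_force: [-0.5, 1.0, 8.5]
grip_width: 0.0104
```

```bash
python3 -c "
from h import *
st();s=reds()"
```

```text
t 10.65 tip [  0.5933 -24.1228 113.4512] grasp [  0.5699 -24.1349 131.8511] F case -0.7273978307358749 0.8359816634318676 8.455116548766169 w 0.010446333544099639 toolx [ 0.9783 -0.2072  0.0013] z [ 0.0014  0.0004 -1.    ]
[([273, 203, 5, 17, 79], [275.1, 211.4]), ([248, 215, 13, 15, 143], [254.2, 222.0])]
```

>>> {"op": "step_arm", "data": {"increments": [{"x":0,"y":0.0,"z":-0.08,"wx":0,"wy":0,"wz":0,"gripper":0.6},{"x":0,"y":-0.2,"z":-0.02,"wx":0,"wy":0,"wz":0,"gripper":0.6},{"x":0,"y":-0.2,"z":-0.02,"wx":0,"wy":0,"wz":0,"gripper":0.6},{"x":0,"y":-0.2,"z":-0.02,"wx":0,"wy":0,"wz":0,"gripper":0.6}]}}

```text
time_s: 11.1
position: [0.5804, 0.0328, 0.2879]
tool_rot: [[0.978, -0.208, -0.0], [-0.208, -0.978, -0.003], [0.0, 0.003, -1.0]]
ft_force: [-3.2, -9.2, 5.1]
grip_width: 0.0102
```

>>> {"op": "step_arm", "data": {"increments": [{"x":0,"y":-0.2,"z":-0.03,"wx":0,"wy":0,"wz":0,"gripper":0.6},{"x":0,"y":-0.2,"z":-0.03,"wx":0,"wy":0,"wz":0,"gripper":0.6}]}}

```text
time_s: 11.3
position: [0.5811, 0.0354, 0.2882]
tool_rot: [[0.978, -0.207, -0.002], [-0.207, -0.978, -0.008], [-0.001, 0.008, -1.0]]
ft_force: [-6.2, -25.6, 5.9]
grip_width: 0.0104
```

```bash
python3 -c "
from h import *
st();s=reds()
print(proj(s,[wd(0,75+3.5+58*np.sin(a-.05),114+58*np.cos(a-.05)) for a in(.2,.3,.4,.5,.6,.7)]))"
```

```text
t 11.3 tip [  0.5156 -18.2211 114.8024] grasp [  0.5256 -18.0715 133.2018] F case -0.7682946630712273 -26.287317827887993 5.894218616655401 w 0.010396530238825563 toolx [ 0.9782 -0.2075 -0.0005] z [-0.0022 -0.0078 -1.    ]
[([272, 205, 5, 16, 78], [274.0, 212.7]), ([244, 222, 14, 13, 118], [250.3, 227.7])]
[[250.5785 226.8249]
 [249.1117 229.2912]
 [247.6901 231.9658]
 [246.3311 234.819 ]
 [245.0516 237.8179]
 [243.8676 240.9275]]
```

>>> {"op": "step_arm", "data": {"increments": [{"x":0,"y":0.3,"z":0,"wx":0,"wy":0,"wz":0,"gripper":0.6},{"x":0,"y":0.2,"z":0,"wx":0,"wy":0,"wz":0,"gripper":0.6},{"x":0,"y":0.1,"z":0,"wx":0,"wy":0,"wz":0,"gripper":0.6}]}}

```text
time_s: 11.65
position: [0.5801, 0.0325, 0.288]
tool_rot: [[0.978, -0.207, 0.0], [-0.207, -0.978, 0.001], [-0.0, -0.001, -1.0]]
ft_force: [2.8, 6.3, 1.0]
grip_width: 0.0106
```

```bash
python3 -c "
from h import *
st();s=reds();cv2.imwrite('pics/p5.png',cv2.resize(s[0][195:255,235:305],(700,600),interpolation=2))"
```

```text
t 11.65 tip [  0.1863 -19.6189 114.6453] grasp [  0.1891 -19.6457 133.0452] F case 1.466628987051288 6.729097027554352 0.9984021488915673 w 0.010606991565929088 toolx [ 0.9783 -0.207  -0.0002] z [ 0.0002  0.0015 -1.    ]
[([272, 204, 5, 17, 80], [274.1, 212.3]), ([244, 222, 14, 13, 117], [250.3, 227.8])]
```

View pics/p5.png

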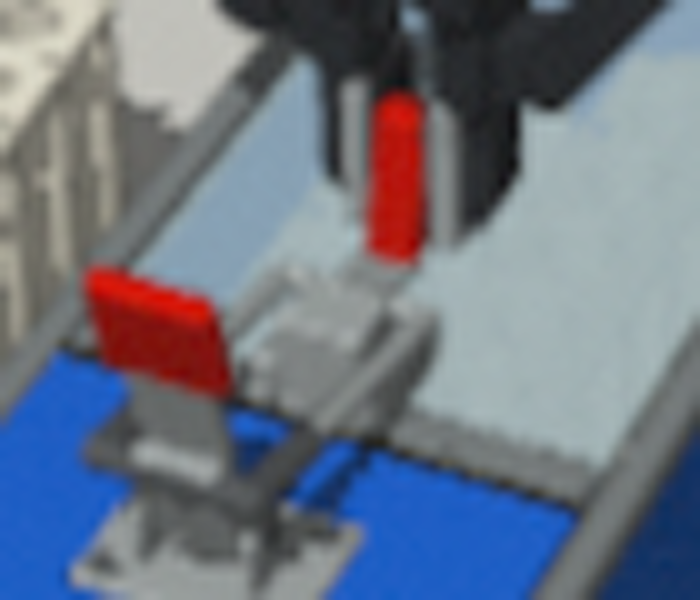

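The keeper's top (340,300) hides the middle of the bar, whose corners show at (285,270) and (425,310). The bar met the lip's end slightly too high. I'll go back, lower it until the foot is clearly felt, then draw again.

>>> {"op": "step_arm", "data": {"increments": [{"x":0,"y":0.2,"z":0.05,"wx":0,"wy":0,"wz":0,"gripper":0.6},{"x":0,"y":0.2,"z":0.05,"wx":0,"wy":0,"wz":0,"gripper":0.6},{"x":0,"y":0.1,"z":0.05,"wx":0,"wy":0,"wz":0,"gripper":0.6},{"x":0,"y":0,"z":0,"wx":0,"wy":0,"wz":0,"gripper":0.6}]}}

```text
time_s: 12.1
position: [0.5792, 0.0291, 0.287]
tool_rot: [[0.979, -0.206, 0.002], [-0.206, -0.978, 0.004], [0.001, -0.005, -1.0]]
ft_force: [3.8, 12.6, 4.1]
grip_width: 0.0103
```

>>> {"op": "step_arm", "data": {"increments": [{"x":0,"y":0,"z":0.08,"wx":0,"wy":0,"wz":0,"gripper":0.6},{"x":0,"y":0,"z":0,"wx":0,"wy":0,"wz":0,"gripper":0.6}]}}

```text
time_s: 12.3
position: [0.5792, 0.0291, 0.2864]
tool_rot: [[0.979, -0.206, 0.002], [-0.206, -0.979, 0.004], [0.001, -0.005, -1.0]]
ft_force: [3.3, 12.3, 5.4]
grip_width: 0.01
```

```bash
python3 -c "
from h import *
st();s=reds()"
```

```text
t 12.3 tip [  0.327  -22.6228 113.0169] grasp [  0.3032 -22.7058 131.4167] F case 0.7068590361354661 12.68705677955356 5.353219783625785 w 0.009978619777806024 toolx [ 0.9785 -0.2062  0.0013] z [ 0.0022  0.0041 -1.    ]
[([273, 204, 5, 17, 80], [275.0, 211.9]), ([245, 219, 14, 13, 125], [251.6, 225.4])]
```

>>> {"op": "step_arm", "data": {"increments": [{"x":0,"y":0.1,"z":0.08,"wx":0,"wy":0,"wz":0,"gripper":0.6},{"x":0,"y":0,"z":0,"wx":0,"wy":0,"wz":0,"gripper":0.6}]}}

```text
time_s: 12.55
position: [0.5791, 0.0283, 0.2858]
tool_rot: [[0.979, -0.206, 0.003], [-0.206, -0.978, 0.005], [0.002, -0.005, -1.0]]
ft_force: [2.4, 14.2, 7.1]
grip_width: 0.0106
```

>>> {"op": "step_arm", "data": {"increments": [{"x":0,"y":0,"z":0.08,"wx":0,"wy":0,"wz":0,"gripper":0.6},{"x":0,"y":0,"z":0,"wx":0,"wy":0,"wz":0,"gripper":0.6}]}}

```text
time_s: 12.75
position: [0.5789, 0.0283, 0.2849]
tool_rot: [[0.979, -0.206, 0.002], [-0.206, -0.979, 0.004], [0.001, -0.005, -1.0]]
ft_force: [1.3, 13.3, 6.1]
grip_width: 0.01
```

>>> {"op": "step_arm", "data": {"increments": [{"x":0,"y":0,"z":0.08,"wx":0,"wy":0,"wz":0,"gripper":0.6},{"x":0,"y":0,"z":0,"wx":0,"wy":0,"wz":0,"gripper":0.6}]}}

```text
time_s: 12.95
position: [0.5791, 0.0281, 0.284]
tool_rot: [[0.979, -0.206, 0.002], [-0.206, -0.978, 0.004], [0.001, -0.004, -1.0]]
ft_force: [3.1, 12.0, 5.4]
grip_width: 0.0107
```

```bash
python3 -c "
from h import *
st();s=reds()"
```

```text
t 12.95 tip [  0.3904 -23.6767 110.6111] grasp [  0.3635 -23.7566 129.0109] F case 0.495182150020526 12.384391850823057 5.373428076898845 w 0.010686047605802228 toolx [ 0.9785 -0.2062  0.0015] z [ 0.0023  0.0039 -1.    ]
[([273, 205, 5, 16, 78], [275.0, 212.7]), ([246, 218, 13, 14, 130], [252.2, 224.6])]
```

>>> {"op": "step_arm", "data": {"increments": [{"x":0,"y":0,"z":0.08,"wx":0,"wy":0,"wz":0,"gripper":0.6},{"x":0,"y":0,"z":0,"wx":0,"wy":0,"wz":0,"gripper":0.6}]}}

```text
time_s: 13.2
position: [0.5791, 0.028, 0.2833]
tool_rot: [[0.978, -0.206, 0.003], [-0.206, -0.978, 0.004], [0.002, -0.004, -1.0]]
ft_force: [2.0, 11.5, 7.0]
grip_width: 0.0109
```

>>> {"op": "step_arm", "data": {"increments": [{"x":0,"y":0,"z":0.08,"wx":0,"wy":0,"wz":0,"gripper":0.6},{"x":0,"y":0,"z":0,"wx":0,"wy":0,"wz":0,"gripper":0.6}]}}

```text
time_s: 13.4
position: [0.5791, 0.028, 0.2828]
tool_rot: [[0.978, -0.206, 0.003], [-0.206, -0.978, 0.004], [0.002, -0.004, -1.0]]
ft_force: [2.1, 10.8, 6.9]
grip_width: 0.0103
```

>>> {"op": "step_arm", "data": {"increments": [{"x":0,"y":0,"z":0.06,"wx":0,"wy":0,"wz":0,"gripper":0.6},{"x":0,"y":0,"z":0,"wx":0,"wy":0,"wz":0,"gripper":0.6}]}}

```text
time_s: 13.6
position: [0.5789, 0.0279, 0.282]
tool_rot: [[0.979, -0.206, 0.002], [-0.206, -0.979, 0.003], [0.001, -0.004, -1.0]]
ft_force: [1.9, 10.2, 7.1]
grip_width: 0.0107
```

```bash
python3 -c "
from h import *
st();s=reds()"
```

```text
t 13.6 tip [  0.2693 -23.9394 108.5986] grasp [  0.2455 -24.0086 126.9985] F case -0.23946824213618095 10.38088794630172 7.148421771524652 w 0.010717587185806706 toolx [ 0.9786 -0.2059  0.0013] z [ 0.002   0.0034 -1.    ]
[([273, 205, 5, 17, 80], [275.1, 213.3]), ([246, 218, 14, 14, 134], [252.6, 224.2])]
```

>>> {"op": "step_arm", "data": {"increments": [{"x":0,"y":0,"z":0.06,"wx":0,"wy":0,"wz":0,"gripper":0.6},{"x":0,"y":0,"z":0,"wx":0,"wy":0,"wz":0,"gripper":0.6}]}}

```text
time_s: 13.85
position: [0.579, 0.0278, 0.2812]
tool_rot: [[0.978, -0.206, 0.002], [-0.206, -0.978, 0.003], [0.001, -0.003, -1.0]]
ft_force: [2.5, 10.2, 5.3]
grip_width: 0.0102
```

>>> {"op": "step_arm", "data": {"increments": [{"x":0,"y":0,"z":0.06,"wx":0,"wy":0,"wz":0,"gripper":0.6},{"x":0,"y":0,"z":0,"wx":0,"wy":0,"wz":0,"gripper":0.6}]}}

```text
time_s: 14.05
position: [0.579, 0.0277, 0.2807]
tool_rot: [[0.978, -0.206, 0.002], [-0.206, -0.978, 0.003], [0.001, -0.003, -1.0]]
ft_force: [1.8, 9.3, 5.8]
grip_width: 0.0104
```

>>> {"op": "step_arm", "data": {"increments": [{"x":0,"y":0,"z":0.06,"wx":0,"wy":0,"wz":0,"gripper":0.6},{"x":0,"y":0,"z":0,"wx":0,"wy":0,"wz":0,"gripper":0.6}]}}

```text
time_s: 14.25
position: [0.579, 0.0277, 0.2803]
tool_rot: [[0.978, -0.206, 0.002], [-0.206, -0.978, 0.003], [0.002, -0.003, -1.0]]
ft_force: [1.6, 9.2, 6.9]
grip_width: 0.0099
```

```bash
python3 -c "
from h import *
st();s=reds()"
```

```text
t 14.25 tip [  0.5126 -24.2077 106.8827] grasp [  0.4805 -24.2718 125.2826] F case -0.345146119774974 9.29411328711689 6.859478739424162 w 0.009933186136413497 toolx [ 0.9785 -0.2064  0.0018] z [ 0.0024  0.003  -1.    ]
[([273, 206, 5, 17, 79], [275.1, 214.0]), ([247, 217, 13, 14, 132], [252.9, 223.8])]
```

```bash
python3 -c "
from h import *
s=cam('side');cv2.imwrite('pics/p6.png',cv2.resize(s[0][195:255,235:305],(700,600),interpolation=2))
q=lambda x,y,z:((proj(s,[wd(x,y,z)])[0]-[235,195]+.5)*10).round().tolist()
for z in(120,117,114,111,108):print(z,'bar ends y7',q(18,7,z),q(-18,7,z))
print('lip top -y edge',q(-9,13.5,122.5),q(9,13.5,122.5),'post top +y',q(-9,28.5,122.5),q(9,28.5,122.5),'foot -y edge',q(-9,4,109.5),q(9,4,109.5))
print('tab base/top?',q(0,-17,125),'deck edge',q(-50,32,100),q(50,32,100),'axis',q(0,75,114),'plate',q(0,75,100))
"
```

```text
120 bar ends y7 [282.0, 246.0] [447.0, 294.0]
117 bar ends y7 [283.0, 257.0] [448.0, 306.0]
114 bar ends y7 [283.0, 269.0] [448.0, 317.0]
111 bar ends y7 [284.0, 280.0] [448.0, 329.0]
108 bar ends y7 [284.0, 291.0] [448.0, 340.0]
lip top -y edge [391.0, 292.0] [308.0, 268.0] post top +y [358.0, 340.0] [274.0, 314.0] foot -y edge [413.0, 313.0] [331.0, 289.0]
tab base/top? [415.0, 179.0] deck edge [546.0, 496.0] [86.0, 354.0] axis [208.0, 513.0] plate [212.0, 566.0]
```

View pics/p6.png

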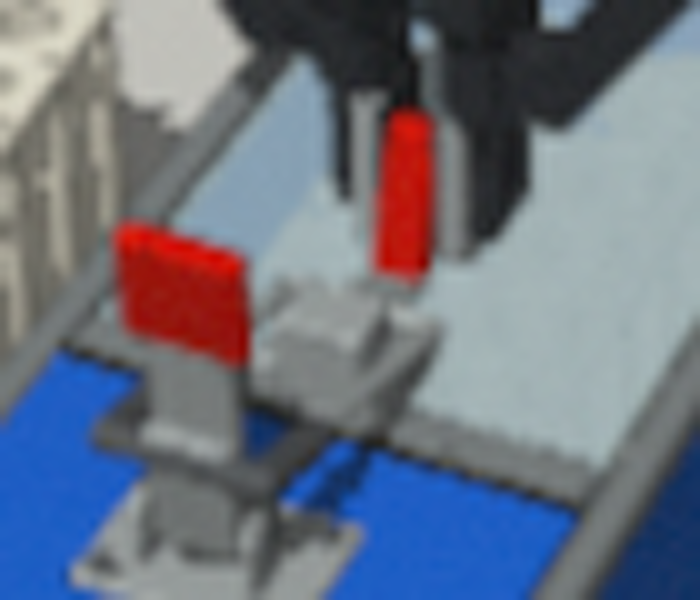

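The keeper's top (330,310) stands in front of the bar, whose right end is at (435,320). That puts the bar at about z 114, close to seat height. On the earlier draw it was about 5 mm higher, level with the lip. I'll feel for the foot a little further down.

>>> {"op": "step_arm", "data": {"increments": [{"x":0,"y":0,"z":0.06,"wx":0,"wy":0,"wz":0,"gripper":0.6},{"x":0,"y":0,"z":0,"wx":0,"wy":0,"wz":0,"gripper":0.6}]}}

```text
time_s: 14.55
position: [0.579, 0.0277, 0.2801]
tool_rot: [[0.978, -0.206, 0.003], [-0.206, -0.978, 0.003], [0.002, -0.003, -1.0]]
ft_force: [0.6, 9.8, 10.4]
grip_width: 0.0105
```

>>> {"op": "step_arm", "data": {"increments": [{"x":0,"y":0,"z":0.06,"wx":0,"wy":0,"wz":0,"gripper":0.6},{"x":0,"y":0,"z":0,"wx":0,"wy":0,"wz":0,"gripper":0.6}]}}

```text
time_s: 14.75
position: [0.579, 0.0277, 0.28]
tool_rot: [[0.978, -0.206, 0.003], [-0.206, -0.978, 0.003], [0.003, -0.003, -1.0]]
ft_force: [0.3, 7.9, 14.4]
grip_width: 0.0108
```

>>> {"op": "step_arm", "data": {"increments": [{"x":0,"y":0,"z":0.06,"wx":0,"wy":0,"wz":0,"gripper":0.6},{"x":0,"y":0,"z":0,"wx":0,"wy":0,"wz":0,"gripper":0.6}]}}

```text
time_s: 14.95
position: [0.579, 0.0276, 0.2798]
tool_rot: [[0.978, -0.206, 0.004], [-0.206, -0.978, 0.003], [0.003, -0.003, -1.0]]
ft_force: [-2.8, 7.8, 16.9]
grip_width: 0.0102
```

>>> {"op": "step_arm", "data": {"increments": [{"x":0,"y":0,"z":-0.18,"wx":0,"wy":0,"wz":0,"gripper":0.6},{"x":0,"y":-0.2,"z":-0.02,"wx":0,"wy":0,"wz":0,"gripper":0.6},{"x":0,"y":-0.2,"z":-0.02,"wx":0,"wy":0,"wz":0,"gripper":0.6},{"x":0,"y":-0.2,"z":-0.02,"wx":0,"wy":0,"wz":0,"gripper":0.6},{"x":0,"y":0,"z":0,"wx":0,"wy":0,"wz":0,"gripper":0.6}]}}

```text
time_s: 15.45
position: [0.5801, 0.0316, 0.2807]
tool_rot: [[0.978, -0.207, 0.001], [-0.207, -0.978, -0.002], [0.001, 0.002, -1.0]]
ft_force: [-2.4, -6.0, 7.1]
grip_width: 0.0104
```

>>> {"op": "step_arm", "data": {"increments": [{"x":0,"y":-0.15,"z":-0.02,"wx":0,"wy":0,"wz":0,"gripper":0.6},{"x":0,"y":0,"z":0,"wx":0,"wy":0,"wz":0,"gripper":0.6}]}}

```text
time_s: 15.65
position: [0.5804, 0.0328, 0.2808]
tool_rot: [[0.978, -0.207, 0.0], [-0.207, -0.978, -0.003], [0.001, 0.003, -1.0]]
ft_force: [-3.0, -8.4, 6.2]
grip_width: 0.0102
```

```bash
python3 -c "
from h import *
st();s=reds()"
```

```text
t 15.65 tip [  0.5919 -19.9517 107.4407] grasp [  0.5766 -19.9043 125.8406] F case -1.1352181533037953 -8.871767527834487 6.1646646569156625 w 0.010234756911712823 toolx [ 0.9783 -0.207   0.0008] z [ 0.0003 -0.0027 -1.    ]
[([272, 207, 5, 17, 79], [274.1, 215.0]), ([245, 220, 14, 14, 125], [251.2, 226.3])]
```

>>> {"op": "step_arm", "data": {"increments": [{"x":0,"y":-0.15,"z":-0.02,"wx":0,"wy":0,"wz":0,"gripper":0.6},{"x":0,"y":0,"z":0,"wx":0,"wy":0,"wz":0,"gripper":0.6}]}}

```text
time_s: 15.9
position: [0.5807, 0.0342, 0.2809]
tool_rot: [[0.978, -0.207, -0.0], [-0.207, -0.978, -0.003], [0.001, 0.003, -1.0]]
ft_force: [-1.5, -7.8, 5.1]
grip_width: 0.0103
```

>>> {"op": "step_arm", "data": {"increments": [{"x":0,"y":-0.15,"z":-0.02,"wx":0,"wy":0,"wz":0,"gripper":0.6},{"x":0,"y":0,"z":0,"wx":0,"wy":0,"wz":0,"gripper":0.6}]}}

```text
time_s: 16.1
position: [0.581, 0.0355, 0.2809]
tool_rot: [[0.978, -0.207, -0.001], [-0.207, -0.978, -0.003], [0.0, 0.003, -1.0]]
ft_force: [-2.2, -8.8, 4.3]
grip_width: 0.0105
```

```bash
python3 -c "
from h import *
st();s=reds()"
```

```text
t 16.1 tip [  0.4974 -17.369  107.4927] grasp [  0.4933 -17.3048 125.8926] F case -0.3694740029296632 -9.06486608938083 4.2689689437638165 w 0.010474217914834768 toolx [ 0.9783 -0.2071  0.0002] z [-0.0005 -0.0035 -1.    ]
[([271, 208, 6, 16, 82], [273.8, 215.8]), ([242, 224, 15, 12, 106], [249.1, 229.7])]
```

>>> {"op": "step_arm", "data": {"increments": [{"x":0,"y":-0.15,"z":-0.02,"wx":0,"wy":0,"wz":0,"gripper":0.6},{"x":0,"y":-0.1,"z":-0.02,"wx":0,"wy":0,"wz":0,"gripper":0.6}]}}

```text
time_s: 16.35
position: [0.5814, 0.0375, 0.2812]
tool_rot: [[0.978, -0.207, -0.001], [-0.207, -0.978, -0.005], [-0.0, 0.005, -1.0]]
ft_force: [-4.1, -13.6, 3.6]
grip_width: 0.0104
```

>>> {"op": "step_arm", "data": {"increments": [{"x":0,"y":-0.1,"z":-0.02,"wx":0,"wy":0,"wz":0,"gripper":0.6},{"x":0,"y":-0.1,"z":-0.02,"wx":0,"wy":0,"wz":0,"gripper":0.6}]}}

```text
time_s: 16.55
position: [0.5818, 0.0389, 0.2815]
tool_rot: [[0.978, -0.207, -0.002], [-0.207, -0.978, -0.006], [-0.0, 0.007, -1.0]]
ft_force: [-3.7, -17.7, 3.1]
grip_width: 0.0105
```

```bash
python3 -c "
from h import *
st();s=reds()"
```

```text
t 16.55 tip [  0.4639 -14.4347 108.0783] grasp [  0.4719 -14.3119 126.4779] F case 0.08439116163240332 -18.094195367482666 3.124199918153989 w 0.010481466946618745 toolx [ 0.9783 -0.2072 -0.0004] z [-0.0018 -0.0064 -1.    ]
[([271, 208, 5, 17, 80], [273.0, 216.1]), ([239, 230, 16, 10, 77], [246.9, 234.1])]
```

>>> {"op": "step_arm", "data": {"increments": [{"x":0,"y":0.08,"z":0,"wx":0,"wy":0,"wz":0,"gripper":0.6},{"x":0,"y":0,"z":0,"wx":0,"wy":0,"wz":0,"gripper":4},{"x":0,"y":0,"z":0,"wx":0,"wy":0,"wz":0,"gripper":4},{"x":0,"y":0,"z":0,"wx":0,"wy":0,"wz":0,"gripper":4},{"x":0,"y":0,"z":0,"wx":0,"wy":0,"wz":0,"gripper":4},{"x":0,"y":0,"z":-3,"wx":0,"wy":0,"wz":0,"gripper":4},{"x":0,"y":0,"z":-4,"wx":0,"wy":0,"wz":0,"gripper":4},{"x":0,"y":0,"z":-4,"wx":0,"wy":0,"wz":0,"gripper":0},{"x":0,"y":0,"z":0,"wx":0,"wy":0,"wz":0,"gripper":0}]}}

```text
time_s: 17.5
position: [0.5818, 0.0405, 0.3972]
tool_rot: [[0.978, -0.206, 0.01], [-0.206, -0.978, -0.001], [0.01, -0.001, -1.0]]
ft_force: [0.1, 0.3, 0.3]
grip_width: 0.0114
```

```bash
python3 -c "
from h import *
st();s=reds();cv2.imwrite('pics/p7.png',cv2.resize(s[0][195:255,235:305],(700,600),interpolation=2))"
```

```text
t 17.5 tip [  2.0346 -11.5738 223.7886] grasp [  1.8438 -11.5882 242.1876] F case -0.007564528305794527 0.2797146200424732 0.31358923205380224 w 0.011424304925750153 toolx [ 0.9784 -0.2065  0.0104] z [ 0.0103 -0.0014 -0.9999]
[([271, 209, 6, 16, 80], [273.6, 216.4]), ([239, 230, 16, 10, 77], [246.7, 234.1])]
```

View pics/p7.png

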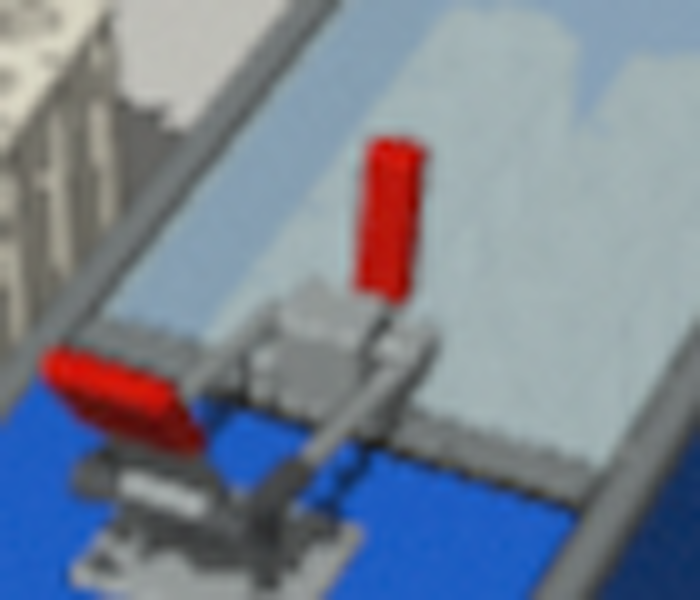

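The loop is hooked: the keeper (320,335) covers the middle of the bar, and the tab stands free at (390,220). The lever is at roughly 0.5 rad. Next I bring the closed fingers to the handle.

>>> {"op": "step_arm", "data": {"increments": [{"x":-0.15,"y":-3.8,"z":0,"wx":0,"wy":0,"wz":0,"gripper":0},{"x":0,"y":-3.8,"z":0,"wx":0,"wy":0,"wz":0,"gripper":0},{"x":0,"y":0,"z":3,"wx":0,"wy":0,"wz":0,"gripper":0},{"x":0,"y":0,"z":3.1,"wx":0,"wy":0,"wz":0,"gripper":0},{"x":0,"y":0,"z":0,"wx":0,"wy":0,"wz":0,"gripper":0},{"x":0,"y":-0.5,"z":0,"wx":0,"wy":0,"wz":0,"gripper":0},{"x":0,"y":-0.5,"z":0,"wx":0,"wy":0,"wz":0,"gripper":0},{"x":0,"y":-0.4,"z":0,"wx":0,"wy":0,"wz":0,"gripper":0},{"x":0,"y":-0.4,"z":0,"wx":0,"wy":0,"wz":0,"gripper":0}], "newtons": 60}}

```text
time_s: 18.45
position: [0.5998, 0.1329, 0.3316]
tool_rot: [[0.978, -0.207, 0.002], [-0.207, -0.978, 0.0], [0.002, -0.0, -1.0]]
ft_force: [0.1, -0.5, 0.6]
grip_width: -0.0001
```

```bash
python3 -c "
from h import *
st();s=reds()"
```

```text
t 18.45 tip [ -1.0601  82.4547 158.227 ] grasp [ -1.0911  82.4469 176.627 ] F case 0.24195382885667324 -0.4482132862111277 0.6150428121446823 w -0.00011655519980567523 toolx [ 0.9784 -0.2069  0.0017] z [ 0.0017  0.0001 -1.    ]
[([271, 212, 6, 13, 55], [273.5, 218.3]), ([239, 230, 16, 10, 81], [246.7, 234.1])]
```

>>> {"op": "step_arm", "data": {"increments": [{"x":0.1,"y":-0.4,"z":-0.1,"wx":0,"wy":0,"wz":0,"gripper":0},{"x":0,"y":-0.4,"z":-0.05,"wx":0,"wy":0,"wz":0,"gripper":0},{"x":0,"y":-0.4,"z":0.1,"wx":0,"wy":0,"wz":0,"gripper":0},{"x":0,"y":-0.4,"z":0.2,"wx":0,"wy":0,"wz":0,"gripper":0}]}}

```text
time_s: 18.9
position: [0.6041, 0.1477, 0.3292]
tool_rot: [[0.978, -0.207, -0.0], [-0.207, -0.978, -0.001], [0.0, 0.001, -1.0]]
ft_force: [-1.2, -4.6, -0.3]
grip_width: -0.0002
```

>>> {"op": "step_arm", "data": {"increments": [{"x":0,"y":-0.3,"z":0.28,"wx":0,"wy":0,"wz":0,"gripper":0},{"x":0,"y":-0.3,"z":0.28,"wx":0,"wy":0,"wz":0,"gripper":0}]}}

```text
time_s: 19.1
position: [0.6054, 0.1537, 0.3237]
tool_rot: [[0.978, -0.207, 0.0], [-0.207, -0.978, -0.001], [0.001, 0.001, -1.0]]
ft_force: [-0.7, -5.3, 3.0]
grip_width: -0.0001
```

```bash
python3 -c "
from h import *
st();s=reds()
print(proj(s,[wd(0,75+58*np.sin(a-.05)-3.5*np.cos(a-.05),114+58*np.cos(a-.05)+3.5*np.sin(a-.05)) for a in(.6,.8,1,1.2,1.4,1.6)]))"
```

```text
t 19.1 tip [ -0.1629 103.8129 150.3453] grasp [ -0.1743 103.8251 168.7453] F case 0.3846153536707514 -5.346680568798914 2.9766641101318165 w -0.0001332215761579552 toolx [ 0.9783 -0.2073  0.0006] z [ 0.0005 -0.0008 -1.    ]
[([271, 219, 5, 5, 10], [273.2, 221.3]), ([235, 244, 17, 7, 60], [242.6, 246.6])]
[[246.7413 234.7211]
 [244.3625 240.899 ]
 [242.4426 247.3114]
 [241.0757 253.6476]
 [240.3237 259.6027]
 [240.2129 264.8993]]
```

>>> {"op": "step_arm", "data": {"increments": [{"x":0,"y":-0.3,"z":0.3,"wx":0,"wy":0,"wz":0,"gripper":0},{"x":0,"y":-0.3,"z":0.3,"wx":0,"wy":0,"wz":0,"gripper":0},{"x":0,"y":-0.21,"z":0.35,"wx":0,"wy":0,"wz":0,"gripper":0},{"x":0,"y":-0.2,"z":0.37,"wx":0,"wy":0,"wz":0,"gripper":0}]}}

```text
time_s: 19.55
position: [0.6074, 0.1635, 0.3106]
tool_rot: [[0.978, -0.207, 0.001], [-0.207, -0.978, -0.001], [0.001, 0.001, -1.0]]
ft_force: [-1.9, -5.9, 4.1]
grip_width: 0.0
```

```bash
python3 -c "
from h import *
st();s=reds()"
```

```text
t 19.55 tip [ -0.1491 113.8374 137.1603] grasp [ -0.1618 113.8476 155.5603] F case -0.6021575095367336 -6.114021870223159 4.080365941812403 w 3.552563401056491e-05 toolx [ 0.9783 -0.2072  0.0007] z [ 0.0006 -0.0007 -1.    ]
[([270, 208, 5, 7, 31], [272.0, 211.0]), ([232, 253, 18, 9, 103], [240.7, 256.9])]
```

>>> {"op": "step_arm", "data": {"increments": [{"x":0,"y":-0.1,"z":0.25,"wx":0,"wy":0,"wz":0,"gripper":0},{"x":0,"y":-0.1,"z":0.25,"wx":0,"wy":0,"wz":0,"gripper":0}]}}

```text
time_s: 19.8
position: [0.6078, 0.1655, 0.3056]
tool_rot: [[0.978, -0.207, 0.001], [-0.207, -0.978, -0.0], [0.001, 0.0, -1.0]]
ft_force: [-1.3, -5.1, 2.6]
grip_width: -0.0001
```

>>> {"op": "step_arm", "data": {"increments": [{"x":0,"y":-0.05,"z":0.2,"wx":0,"wy":0,"wz":0,"gripper":0},{"x":0,"y":-0.03,"z":0.15,"wx":0,"wy":0,"wz":0,"gripper":0},{"x":0,"y":0,"z":0,"wx":0,"wy":0,"wz":0,"gripper":0}]}}

```text
time_s: 20.1
position: [0.608, 0.1666, 0.3018]
tool_rot: [[0.978, -0.207, 0.001], [-0.207, -0.978, 0.001], [0.0, -0.001, -1.0]]
ft_force: [2.3, -1.1, 2.6]
grip_width: -0.0003
```

```bash
python3 -c "
from h import *
st();s=reds()"
```

```text
t 20.1 tip [ -0.2718 117.2039 128.3789] grasp [ -0.2796 117.191  146.7789] F case 2.421399641749875 -0.5618205451940854 2.5702787332665116 w -0.00026787643173940785 toolx [ 0.9784 -0.2069  0.0004] z [ 0.0006  0.0006 -1.    ]
[([270, 208, 5, 13, 57], [271.9, 213.8]), ([232, 257, 18, 12, 124], [240.1, 262.5])]
```

>>> {"op": "step_arm", "data": {"increments": [{"x":0,"y":0,"z":0.08,"wx":0,"wy":0,"wz":0,"gripper":0},{"x":0,"y":0,"z":0,"wx":0,"wy":0,"wz":0,"gripper":0}]}}

```text
time_s: 20.35
position: [0.608, 0.1667, 0.3012]
tool_rot: [[0.978, -0.207, 0.001], [-0.207, -0.978, 0.001], [0.001, -0.001, -1.0]]
ft_force: [0.9, 0.0, 3.4]
grip_width: -0.0002
```

>>> {"op": "step_arm", "data": {"increments": [{"x":0,"y":0,"z":0.06,"wx":0,"wy":0,"wz":0,"gripper":0},{"x":0,"y":0,"z":0,"wx":0,"wy":0,"wz":0,"gripper":0}]}}

```text
time_s: 20.55
position: [0.608, 0.1667, 0.3006]
tool_rot: [[0.978, -0.207, 0.001], [-0.207, -0.978, 0.001], [0.001, -0.001, -1.0]]
ft_force: [0.9, 0.9, 3.2]
grip_width: 0.0001
```

>>> {"op": "step_arm", "data": {"increments": [{"x":0,"y":0,"z":0.06,"wx":0,"wy":0,"wz":0,"gripper":0},{"x":0,"y":0,"z":0,"wx":0,"wy":0,"wz":0,"gripper":0}]}}

```text
time_s: 20.75
position: [0.6079, 0.1667, 0.2999]
tool_rot: [[0.978, -0.207, 0.001], [-0.207, -0.978, 0.001], [0.0, -0.001, -1.0]]
ft_force: [1.0, 1.0, 4.9]
grip_width: 0.0001
```

>>> {"op": "step_arm", "data": {"increments": [{"x":0,"y":0,"z":0.05,"wx":0,"wy":0,"wz":0,"gripper":0},{"x":0,"y":0,"z":0,"wx":0,"wy":0,"wz":0,"gripper":0}]}}

```text
time_s: 20.95
position: [0.6079, 0.1665, 0.2993]
tool_rot: [[0.978, -0.207, -0.0], [-0.207, -0.978, 0.0], [-0.0, -0.0, -1.0]]
ft_force: [1.0, 1.9, 4.3]
grip_width: 0.0002
```

>>> {"op": "step_arm", "data": {"increments": [{"x":0,"y":0,"z":0.05,"wx":0,"wy":0,"wz":0,"gripper":0},{"x":0,"y":0,"z":0,"wx":0,"wy":0,"wz":0,"gripper":0}]}}

```text
time_s: 21.15
position: [0.6079, 0.1665, 0.2987]
tool_rot: [[0.978, -0.207, -0.0], [-0.207, -0.978, 0.0], [-0.0, -0.0, -1.0]]
ft_force: [2.3, 1.1, 4.5]
grip_width: -0.0003
```

>>> {"op": "step_arm", "data": {"increments": [{"x":0,"y":0,"z":0.05,"wx":0,"wy":0,"wz":0,"gripper":0},{"x":0,"y":0,"z":0,"wx":0,"wy":0,"wz":0,"gripper":0}]}}

```text
time_s: 21.35
position: [0.6079, 0.1664, 0.2982]
tool_rot: [[0.978, -0.207, -0.0], [-0.207, -0.978, 0.0], [-0.0, 0.0, -1.0]]
ft_force: [1.1, 2.5, 4.5]
grip_width: 0.0001
```

>>> {"op": "step_arm", "data": {"increments": [{"x":0,"y":0,"z":0.05,"wx":0,"wy":0,"wz":0,"gripper":0},{"x":0,"y":0,"z":0,"wx":0,"wy":0,"wz":0,"gripper":0}]}}

```text
time_s: 21.55
position: [0.6079, 0.1664, 0.2977]
tool_rot: [[0.978, -0.207, -0.0], [-0.207, -0.978, 0.0], [-0.0, 0.0, -1.0]]
ft_force: [0.2, 2.0, 4.2]
grip_width: -0.0001
```

>>> {"op": "step_arm", "data": {"increments": [{"x":0,"y":0,"z":0.05,"wx":0,"wy":0,"wz":0,"gripper":0},{"x":0,"y":0,"z":0,"wx":0,"wy":0,"wz":0,"gripper":0}]}}

```text
time_s: 21.75
position: [0.6079, 0.1664, 0.2972]
tool_rot: [[0.978, -0.207, -0.0], [-0.207, -0.978, 0.0], [-0.0, 0.0, -1.0]]
ft_force: [0.5, 2.4, 4.5]
grip_width: 0.0004
```

```bash
python3 -c "
from h import *
st();s=reds()"
```

```text
t 21.75 tip [ -0.4621 116.8831 123.8297] grasp [ -0.4582 116.8835 142.2297] F case 0.013374389952081669 2.412428397928167 4.453050662772347 w 0.00039608868709496735 toolx [ 0.9783 -0.207  -0.0002] z [-0.0002  0.     -1.    ]
[([270, 208, 5, 14, 67], [272.0, 214.8]), ([232, 259, 18, 13, 135], [240.2, 264.7])]
```

>>> {"op": "step_arm", "data": {"increments": [{"x":0,"y":0,"z":0.06,"wx":0,"wy":0,"wz":0,"gripper":0},{"x":0,"y":0,"z":0,"wx":0,"wy":0,"wz":0,"gripper":0}]}}

```text
time_s: 22.0
position: [0.6079, 0.1664, 0.2966]
tool_rot: [[0.978, -0.207, -0.0], [-0.207, -0.978, -0.0], [-0.0, 0.0, -1.0]]
ft_force: [1.5, 2.4, 3.8]
grip_width: -0.0003
```

>>> {"op": "step_arm", "data": {"increments": [{"x":0,"y":0,"z":0.06,"wx":0,"wy":0,"wz":0,"gripper":0},{"x":0,"y":0,"z":0,"wx":0,"wy":0,"wz":0,"gripper":0}]}}

```text
time_s: 22.2
position: [0.6079, 0.1664, 0.296]
tool_rot: [[0.978, -0.207, -0.0], [-0.207, -0.978, -0.0], [-0.0, 0.0, -1.0]]
ft_force: [0.6, 2.4, 3.3]
grip_width: 0.0
```

>>> {"op": "step_arm", "data": {"increments": [{"x":0,"y":0,"z":0.06,"wx":0,"wy":0,"wz":0,"gripper":0},{"x":0,"y":0,"z":0,"wx":0,"wy":0,"wz":0,"gripper":0}]}}

```text
time_s: 22.4
position: [0.6079, 0.1664, 0.2954]
tool_rot: [[0.978, -0.207, -0.0], [-0.207, -0.978, -0.0], [-0.0, 0.0, -1.0]]
ft_force: [0.1, 2.5, 3.2]
grip_width: 0.0002
```

>>> {"op": "step_arm", "data": {"increments": [{"x":0,"y":0,"z":0.06,"wx":0,"wy":0,"wz":0,"gripper":0},{"x":0,"y":0,"z":0,"wx":0,"wy":0,"wz":0,"gripper":0}]}}

```text
time_s: 22.6
position: [0.6079, 0.1664, 0.2948]
tool_rot: [[0.978, -0.207, -0.0], [-0.207, -0.978, -0.0], [-0.0, 0.0, -1.0]]
ft_force: [0.6, 2.1, 3.6]
grip_width: -0.0
```

>>> {"op": "step_arm", "data": {"increments": [{"x":0,"y":0,"z":0.06,"wx":0,"wy":0,"wz":0,"gripper":0},{"x":0,"y":0,"z":0,"wx":0,"wy":0,"wz":0,"gripper":0}]}}

```text
time_s: 22.8
position: [0.6079, 0.1664, 0.2942]
tool_rot: [[0.978, -0.207, -0.0], [-0.207, -0.978, -0.0], [-0.0, 0.0, -1.0]]
ft_force: [0.7, 1.8, 3.3]
grip_width: 0.0001
```

>>> {"op": "step_arm", "data": {"increments": [{"x":0,"y":0,"z":0.06,"wx":0,"wy":0,"wz":0,"gripper":0},{"x":0,"y":0,"z":0,"wx":0,"wy":0,"wz":0,"gripper":0}]}}

```text
time_s: 23.0
position: [0.6079, 0.1664, 0.2936]
tool_rot: [[0.978, -0.207, -0.0], [-0.207, -0.978, -0.0], [-0.0, 0.0, -1.0]]
ft_force: [0.2, 2.9, 2.3]
grip_width: -0.0
```

```bash
python3 -c "
from h import *
st();s=reds()"
```

```text
t 23.0 tip [ -0.4365 116.8591 120.2024] grasp [ -0.4332 116.8607 138.6024] F case -0.4421922149130958 2.8567432532340917 2.2977833203003395 w -4.8770338486299464e-05 toolx [ 0.9783 -0.207  -0.0002] z [-0.0002 -0.     -1.    ]
[([269, 208, 6, 15, 69], [272.0, 215.2]), ([232, 260, 17, 14, 143], [240.2, 266.7])]
```

>>> {"op": "step_arm", "data": {"increments": [{"x":0,"y":0,"z":0.05,"wx":0,"wy":0,"wz":0,"gripper":0},{"x":0,"y":0,"z":0,"wx":0,"wy":0,"wz":0,"gripper":0}]}}

```text
time_s: 23.25
position: [0.6079, 0.1664, 0.2931]
tool_rot: [[0.978, -0.207, -0.0], [-0.207, -0.978, 0.0], [-0.0, 0.0, -1.0]]
ft_force: [-1.0, 1.8, 3.2]
grip_width: 0.0003
```

>>> {"op": "step_arm", "data": {"increments": [{"x":0,"y":0,"z":0.05,"wx":0,"wy":0,"wz":0,"gripper":0},{"x":0,"y":0,"z":0,"wx":0,"wy":0,"wz":0,"gripper":0}]}}

```text
time_s: 23.45
position: [0.6079, 0.1664, 0.2927]
tool_rot: [[0.978, -0.207, -0.0], [-0.207, -0.978, -0.0], [-0.0, 0.0, -1.0]]
ft_force: [0.0, 1.6, 2.7]
grip_width: 0.0001
```

>>> {"op": "step_arm", "data": {"increments": [{"x":0,"y":0,"z":0.05,"wx":0,"wy":0,"wz":0,"gripper":0},{"x":0,"y":0,"z":0,"wx":0,"wy":0,"wz":0,"gripper":0}]}}

```text
time_s: 23.65
position: [0.6079, 0.1664, 0.2921]
tool_rot: [[0.978, -0.207, -0.0], [-0.207, -0.978, 0.0], [-0.0, -0.0, -1.0]]
ft_force: [0.1, 2.2, 3.3]
grip_width: 0.0003
```

>>> {"op": "step_arm", "data": {"increments": [{"x":0,"y":0,"z":0.05,"wx":0,"wy":0,"wz":0,"gripper":0},{"x":0,"y":0,"z":0,"wx":0,"wy":0,"wz":0,"gripper":0}]}}

```text
time_s: 23.85
position: [0.6079, 0.1664, 0.2917]
tool_rot: [[0.978, -0.207, -0.0], [-0.207, -0.978, -0.0], [-0.0, 0.0, -1.0]]
ft_force: [0.5, 2.2, 2.9]
grip_width: -0.0
```

>>> {"op": "step_arm", "data": {"increments": [{"x":0,"y":0,"z":0.05,"wx":0,"wy":0,"wz":0,"gripper":0},{"x":0,"y":0,"z":0,"wx":0,"wy":0,"wz":0,"gripper":0}]}}

```text
time_s: 24.05
position: [0.6079, 0.1664, 0.2911]
tool_rot: [[0.978, -0.207, -0.0], [-0.207, -0.978, -0.0], [-0.0, 0.0, -1.0]]
ft_force: [0.0, 1.6, 2.9]
grip_width: 0.0001
```

>>> {"op": "step_arm", "data": {"increments": [{"x":0,"y":0,"z":0.05,"wx":0,"wy":0,"wz":0,"gripper":0},{"x":0,"y":0,"z":0,"wx":0,"wy":0,"wz":0,"gripper":0}]}}

```text
time_s: 24.25
position: [0.6079, 0.1664, 0.2907]
tool_rot: [[0.978, -0.207, -0.0], [-0.207, -0.978, -0.0], [-0.0, 0.0, -1.0]]
ft_force: [0.1, 2.7, 2.8]
grip_width: -0.0001
```

>>> {"op": "step_arm", "data": {"increments": [{"x":0,"y":0,"z":0.04,"wx":0,"wy":0,"wz":0,"gripper":0},{"x":0,"y":0,"z":0,"wx":0,"wy":0,"wz":0,"gripper":0}]}}

```text
time_s: 24.45
position: [0.6079, 0.1664, 0.2906]
tool_rot: [[0.978, -0.207, 0.0], [-0.207, -0.978, 0.0], [0.0, -0.0, -1.0]]
ft_force: [-1.5, 3.2, 4.7]
grip_width: -0.0
```

>>> {"op": "step_arm", "data": {"increments": [{"x":0,"y":0,"z":0.04,"wx":0,"wy":0,"wz":0,"gripper":0},{"x":0,"y":0,"z":0,"wx":0,"wy":0,"wz":0,"gripper":0}]}}

```text
time_s: 24.65
position: [0.6079, 0.1664, 0.2904]
tool_rot: [[0.978, -0.207, 0.001], [-0.207, -0.978, 0.0], [0.001, -0.0, -1.0]]
ft_force: [-1.3, 2.6, 7.5]
grip_width: -0.0001
```

```bash
python3 -c "
from h import *
st();s=reds();cv2.imwrite('pics/p8.png',cv2.resize(s[0][200:300,205:305],(600,600),interpolation=2))"
```

```text
t 24.65 tip [ -0.3516 116.9237 117.0428] grasp [ -0.3613 116.9201 135.4428] F case -1.8312107723493716 2.2351835025288835 7.498076604095611 w -5.266895570097556e-05 toolx [ 0.9784 -0.2069  0.0005] z [ 0.0006  0.0001 -1.    ]
[([269, 208, 6, 15, 69], [271.9, 215.1]), ([232, 261, 18, 14, 154], [240.3, 268.1])]
```

View pics/p8.png

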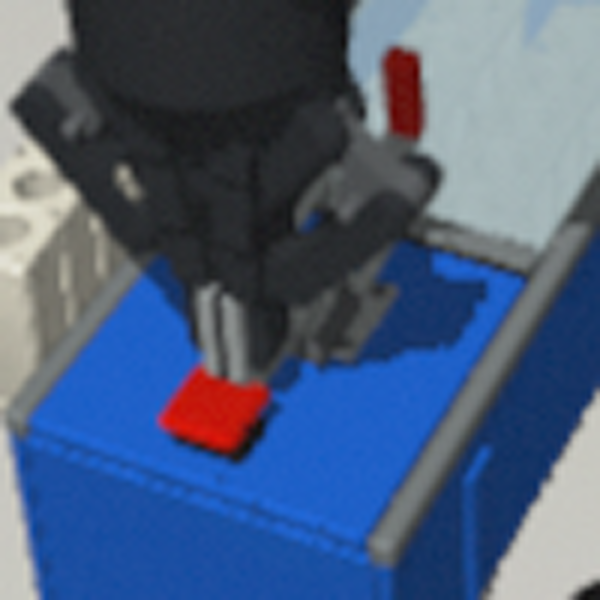

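The paddle (215,410) lies on the stop, and the force is climbing while the motion has almost stopped, so this is the dome. One more small press, then I lift away.

>>> {"op": "step_arm", "data": {"increments": [{"x":0,"y":0,"z":0.03,"wx":0,"wy":0,"wz":0,"gripper":0},{"x":0,"y":0,"z":0,"wx":0,"wy":0,"wz":0,"gripper":0},{"x":0,"y":0,"z":0,"wx":0,"wy":0,"wz":0,"gripper":0},{"x":0,"y":0,"z":0,"wx":0,"wy":0,"wz":0,"gripper":0}]}}

```text
time_s: 25.1
position: [0.6079, 0.1664, 0.2903]
tool_rot: [[0.978, -0.207, 0.001], [-0.207, -0.978, 0.0], [0.001, -0.0, -1.0]]
ft_force: [-1.1, 2.1, 8.3]
grip_width: -0.0004
```

>>> {"op": "step_arm", "data": {"increments": [{"x":0,"y":0,"z":-0.2,"wx":0,"wy":0,"wz":0,"gripper":0},{"x":0,"y":0,"z":-1,"wx":0,"wy":0,"wz":0,"gripper":0},{"x":0,"y":0,"z":-4,"wx":0,"wy":0,"wz":0,"gripper":0},{"x":0,"y":0,"z":-4.5,"wx":0,"wy":0,"wz":0,"gripper":0},{"x":0,"y":0,"z":-4.5,"wx":0,"wy":0,"wz":0,"gripper":0},{"x":0,"y":0,"z":0,"wx":0,"wy":0,"wz":0,"gripper":0},{"x":0,"y":0,"z":0,"wx":0,"wy":0,"wz":0,"gripper":0},{"x":0,"y":0,"z":0,"wx":0,"wy":0,"wz":0,"gripper":0}]}}

```text
time_s: 25.9
position: [0.6079, 0.1662, 0.4303]
tool_rot: [[0.978, -0.207, -0.003], [-0.207, -0.978, -0.001], [-0.003, 0.001, -1.0]]
ft_force: [-0.1, 0.7, 0.2]
grip_width: -0.0001
```

```bash
python3 -c "
from h import *
st();s=reds();cv2.imwrite('pics/p9.png',cv2.resize(s[0][185:305,195:315],(600,600),interpolation=2))"
```

```text
t 25.9 tip [ -0.8263 116.5168 256.9031] grasp [ -0.7785 116.537  275.303 ] F case -0.2220847130821476 0.6365678059673151 0.15795003634871735 w -5.634640767634799e-05 toolx [ 0.9783 -0.2072 -0.0026] z [-0.0028 -0.0005 -1.    ]
[([269, 208, 6, 15, 70], [271.9, 215.2]), ([232, 261, 18, 14, 158], [240.3, 268.0])]
```

```bash
python3 -c "
from h import *
s=cam('side');a=cv2.imread('pics/side0.png')
for n,(u,v,w,h) in dict(carrier=(195,190,30,70),marker=(335,222,25,45),mouse=(290,292,45,58)).items():
    d=cv2.absdiff(a[v:v+h,u:u+w],s[0][v:v+h,u:u+w]);print(n,d.mean().round(2))
print(env.close_job())"
```

```text
carrier 10.59
marker 15.42
mouse 6.45
the job is handed in; nothing more can be done
None
```

The cover is shut, the wire loop is hooked under the keeper, and the lever is over its toggle point and resting on the rubber dome. I handed the job in at about 26 s. No verdict is reported, so this rests on my own force and camera readings.

- **Cover:** I pushed it by the rib until it met its hard stop, at about 33 N. A picture then showed it fully shut.
- **Loop:** My first draw was too early. The bar was a few millimetres too high and met the lip at about 26 N at the wrist. I estimate roughly 18 N of that was on the keeper, under the 20 N limit but not measured directly. I backed off, lowered the bar until I felt the keeper's foot, and drew it under the lip. A picture confirmed the bar was covered by the keeper.
- **Lever:** I pushed it over and felt for the stop in steps of about 0.5 mm. The force rose from about 3 N to 8.3 N, which I estimate as roughly 5 N on the dome. After I lifted away, the paddle and tab stayed within 0.1 pixel of where they had been.
- **Failed or weak checks:**
  - The last picture could not be viewed because the 12-picture limit was reached.
  - My final before/after comparison of the carrier, marker and mouse was inconclusive. All three areas differed (6 to 15 grey levels on average). That could be the gripper or its shadow, but I could not confirm it.
  - I never planned a path near those three items and felt no unexplained contact.

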